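# Sweep a row of biscuit tins into its carton

## Robot

A 6-joint arm with a two-finger parallel gripper is mounted at the origin on the work surface. World frame = base frame: x ahead of the robot, y to its left, z up, the work surface at z = 0. Lengths are in m, angles in rad, forces in N, time in s.
With the tool pointing down it reaches from about 0.35 to 0.725 m from the base axis. Payload 4.3 kg.
Tool frame: the origin (TCP) lies between the finger pads; the fingertips stand 22 mm ahead of it and the grasp point (between the pads) lies 3 mm ahead of it (manip.finger_overhang is the distance from the TCP to the fingertips, in m); z points along the fingers, y is the line along which they close (so a half turn about z gives the same grasp; the last joint's range is limited). The gripper opens to 85 mm and grips with 20 to 120 N. Pads are 22 mm wide; open, the fingers measure 114 mm over their backs; the gripper's body (76 mm by 85 mm) begins 54 mm behind the grasp point. The pads swing forward as they close: fully open they stand 13 mm farther back than shut.
Start: joints at [1.077, 0.377, 0.081, 1.274, 0, 1.46], TCP at [0.215, 0.533, 0.253] pointing down, gripper open.
Joint ranges: [-2.72, 2.72], [-0.84, 1.66], [-1.02, 1.22], [-1.77, 2.12], [-1.37, 1.28], [-3.14, 3.14]. Speed limits (rad/s): [2.57, 2.57, 3.14, 3.14, 3.14, 3.14].

## Interface

Orientations are given as a rotation vector (axis times angle).
In Python, from cell import manip gives the robot as it stands.
- The arm moves only by the tool arm_command, never from a script. Its argument "deltas" is a list of rows, each a list of 3 entries, a list of its own where there are three numbers: the shift along the world's x, y, z scaled (see below), then the turn, a rotation vector about the world's x, y, z scaled (see below), then the opening, from 0 (shut) to 1 (fully open). In form: [[[x, y, z], [rx, ry, rz], fingers], ...]. A call has 1 to 5 rows; each row shifts and turns the commanded pose from where the row before left it; what a row does not reach is not made up. The controller multiplies each number of a shift by 30 mm and each number of a turn by 60 degrees. A row lasts 1/10 s, in which the tool goes at most 50 mm and 8.59 degrees, less where a joint would pass 70% of its speed; a pose out of reach is approached as far as the arm can. A call with a number of a shift or a turn outside -1 to 1 is refused whole. A call with a gripper value outside its range is refused whole. The fingers move at their own pace and stop on an object; "newtons" is the grip in N (left out, the last holds). Time passes only in rows, so rows that do not move let the fingers close. It gives the time, the measured TCP pose, the force and the opening at its end, in the units of the state.
- manip.observe(): the state, without advancing time (a new reading comes with each control period).
- manip.grab_frame(name): name is "scene" or "top"; returns the picture (400x640x3 uint8, red, green, blue); there is no depth.
- manip.calibration(name): a dict with "vfov" (degrees; the focal length in pixels is half the picture's height over the tangent of half this angle, whatever the lens; pixels are square), "cx", "cy" (the principal point, pixels), "distortion" ([k1, k2, p1, p2, k3] as OpenCV has them; the pictures are not rectified), "rvec" (rotation vector, rad) and "tvec" (3), from world to camera coordinates, as OpenCV has them. Camera axes: x right, y down, z forward; pixel columns grow to the right and rows downward; lengths in m; the calibration is good to about 2 mm. A picture is of the moment at which its call begins. calibration takes no time and is no camera call.
- manip.close_job(): hands the job in, once; it reports no verdict.
The state is a dict: "t": time; "qpos": joint angles; "dq": joint speeds; "effort": joint torques, N m; "position": TCP position; "orientation": TCP orientation; "ft_force": force on the tool from outside, world axes, zero at the start; "wrist_torque": the same for the moment, N m; "finger_gap": finger opening in m.
Only numpy, scipy, OpenCV 4.12 (cv2) and the standard library are available. Lean on these libraries where they do the work, as an engineer would, in place of code of your own. Each camera call takes 0.05 s, during which the arm holds its last target. There are 200 camera calls.

## Task

Cock the sprung sweep arm back until its latch catches, then stand every tin that is out on the bench upright in the loading lane and lower the clear guard gently onto its stop. With the guard down, press the trigger so that the arm sweeps the whole row into the carton, and finally lift the guard gently back up against its open stop. Leave the other things on the bench alone.

Things in the scene. Friction and masses are not known exactly. Their poses are not given: they have to be found in the camera images.
- station: Row sweeper fixed to the bench. Its frame S: origin on the bench, x along the lane towards the carton, y left of that, z up. Sizes in mm. A 12 mm round stop post for the guard stands at x 100, y -55, 101 tall. Guard hinge line: y 120, z 105, parallel to x, on posts; the open guard stands clear on the +y side, leaving the lane free from above.
- lane (a point): Middle of the loading lane's floor (S x -10, y 0, z 20; axes as S). Slick white floor from S x -140 to 85 between metal rails 51 mm apart inside, 5 mm thick, tops at z 35. The cocked arm slants across its near end, so tins stand in the lane with axes at S x -95 to 70: four fit 50 mm apart.
- carton (a point): Middle of the cardboard carton's floor (S x 195, y 0, z 20; axes as S). The shallow open-topped carton (tray), fixed at the lane's end and open towards it, is inside S x 85 to 307, 52 mm wide, its walls up to z 42. A sweep brings the last tin of the row to about S x 117; the others stand ahead of it.
- sweep (a joint): Angle (rad) of the sprung sweep arm: 0 = sprung, grows as it is cocked (anticlockwise from above). The latch catches at about 1.36: take it to about 1.44, let go, and it stays at about 1.35; hard stop 1.48. Seen from the pivot the arm points 55 deg + this angle from S x towards y, its tail pointing the other way. Its spring drives it to 0, damped: a sweep takes about 1 to 3 s.
- sweep_pivot (a point): The sweep arm's upright pivot axis, at S x -25, y -150 (point at z 54 mm, axes as S). The arm is a bar 14 mm wide, z 38 to 52, reaching 212 mm from the pivot over the lane; its tail, z 48 to 62, is 112 mm long.
- cock_post (a point): Upright black round post, 14 mm in diameter, on the sweep arm's tail, 100 mm from the pivot. The point is on its axis at z 90, 25 mm below its top; the post is free from z 62 up. Cocking takes 8 to 22 N along its arc about the pivot, 1.44 rad anticlockwise from above; it can be pinched from above and turns between the fingers.
- trigger_pad (a point): Top centre of the black round trigger pad, 30 mm in diameter, z 60 at rest, on the end of the steel latch lever at S x 84, y -267 (60 mm from the cocked post). Pressed straight down 13 mm or more (full travel 19 mm, 2 to 6 N) it frees the cocked arm; it springs up when let go.
- guard (a joint): Angle (rad) of the clear flat guard: 0 = shut, level on its stop above the lane; 1.95 = fully open on its back stop; it starts open, a little short of that. Its hinge is stiff with friction: it stays where it is left, and moving it takes about 1 to 4 N at the bar. Gently means reaching either stop slowly, under about 0.8 rad/s (0.16 m/s at the bar).
- guard_bar (a point): Middle of the guard's black round grip bar, 12 mm thick, parallel to S x, 78 mm free between its stubs, 210 mm from the hinge line, 45 mm off the pane's edge. At guard angle a it is at S x -8.5, y = 120 - 210 cos a, z = 105 + 210 sin a. It can be straddled and pinched from above at every angle and turns between the fingers.
- tin1: A plain round brass-coloured biscuit tin with lid, 46 mm in diameter, 56 mm tall, about 90 g, upright on the bench; origin at the centre of its underside, z up its axis. Two to four tins are present.
- tin2: A plain round brass-coloured biscuit tin with lid, 46 mm in diameter, 56 mm tall, about 90 g, upright on the bench; origin at the centre of its underside, z up its axis. Two to four tins are present.
- tin3: A plain round brass-coloured biscuit tin with lid, 46 mm in diameter, 56 mm tall, about 90 g, upright on the bench; origin at the centre of its underside, z up its axis. Two to four tins are present.
- tin4: A plain round brass-coloured biscuit tin with lid, 46 mm in diameter, 56 mm tall, about 90 g, upright on the bench; origin at the centre of its underside, z up its axis. Two to four tins are present.
- tape: Bystander: black tape dispenser, 130 x 50 mm, 100 mm tall; origin under its centre.
- jar: Bystander: closed glass jar, 72 mm in diameter, 100 mm tall; origin under its centre.
- gift_box: Bystander: green gift box, 110 x 90 x 70 mm; origin under its centre.

How it is judged:
On the way, in this order (a step that is already met when the one before it is completed fails the run):
1. the sweep arm is cocked and held by its latch, nothing touching it (value of joint sweep above 1.28 rad and contact force between sweep and the arm below 0.3 N and contact force between sweep and the fingers below 0.3 N), for 0.4 s.
2. every tin stands upright in the loading lane with the arm cocked (value of joint sweep above 1.28 rad and x of tin1 in the frame of station between -0.115 and 0.09 m and y of tin1 in the frame of station between -0.02 and 0.02 m and z of each of tin1, tin2, tin3, tin4 in the frame of station below 0.028 m and angle between each of tin1, tin2, tin3, tin4's own z axis and vertical below 0.15 rad and x of tin2 in the frame of station between -0.115 and 0.09 m and y of tin2 in the frame of station between -0.02 and 0.02 m and x of tin3 in the frame of station between -0.115 and 0.09 m and y of tin3 in the frame of station between -0.02 and 0.02 m and x of tin4 in the frame of station between -0.115 and 0.09 m and y of tin4 in the frame of station between -0.02 and 0.02 m), for 0.2 s.
3. the guard is down on its stop over the loaded lane, arm still cocked (all of step 2 and value of joint guard below 0.06 rad), for 0.2 s.
4. the arm has been tripped under the closed guard and has swept every tin into the carton (value of joint sweep below 0.12 rad and value of joint guard below 0.06 rad and x of tin1 in the frame of station between 0.103 and 0.295 m and y of tin1 in the frame of station between -0.02 and 0.02 m and z of each of tin1, tin2, tin3, tin4 in the frame of station below 0.028 m and angle between each of tin1, tin2, tin3, tin4's own z axis and vertical below 0.15 rad and x of tin2 in the frame of station between 0.103 and 0.295 m and y of tin2 in the frame of station between -0.02 and 0.02 m and x of tin3 in the frame of station between 0.103 and 0.295 m and y of tin3 in the frame of station between -0.02 and 0.02 m and x of tin4 in the frame of station between 0.103 and 0.295 m and y of tin4 in the frame of station between -0.02 and 0.02 m), for 0.2 s.
At the end, for the whole second after the job is handed in: Every tin stands upright (within 0.15 rad) and still in the carton, its axis 103 to 295 mm along the lane direction and within 20 mm of the middle line; the sweep arm is sprung (below 0.12 rad) and the guard is up, above 1.80 rad, and still (value of joint sweep below 0.12 rad and value of joint guard above 1.8 rad and x of tin1 in the frame of station between 0.103 and 0.295 m and y of tin1 in the frame of station between -0.02 and 0.02 m and z of each of tin1, tin2, tin3, tin4 in the frame of station below 0.028 m and angle between each of tin1, tin2, tin3, tin4's own z axis and vertical below 0.15 rad and x of tin2 in the frame of station between 0.103 and 0.295 m and y of tin2 in the frame of station between -0.02 and 0.02 m and x of tin3 in the frame of station between 0.103 and 0.295 m and y of tin3 in the frame of station between -0.02 and 0.02 m and x of tin4 in the frame of station between 0.103 and 0.295 m and y of tin4 in the frame of station between -0.02 and 0.02 m and linear speed of each of tin1, tin2, tin3, tin4 below 0.02 m/s and velocity of joint guard between -0.05 and 0.05 rad/s); the robot touches nothing.
It fails at once if the guard slams onto its lower stop (faster than 1 rad/s in the last 0.12 rad) (value of joint guard below 0.12 rad and velocity of joint guard below -1 rad/s).
It fails at once if the guard slams against its open stop (faster than 1 rad/s in the last 0.07 rad) (value of joint guard above 1.88 rad and velocity of joint guard above 1 rad/s).
It fails at once if a bystander is moved more than 25 mm or tipped (distance of any of tape, jar, gift_box from where it was at the start of the episode above 0.025 m or angle between any of tape, jar, gift_box's own z axis and vertical above 0.3 rad).
Of tin1, tin2, tin3, tin4 only 2 to 4 are there at a start; the rules pass over those that are not, and their reading is None.
At some moment in a run one of tin1, tin2, tin3, tin4 may be knocked a few centimetres aside while the robot is not near it.
It also fails if it takes over 210 s, if anything falls off the work surface, if the arm or the gripper's body presses on something with over 40 N, if the wrist force passes 120 N, or if a joint passes its speed limit or range.

## Working session

There is one attempt and no reset: what is moved stays moved. The work goes in short steps, Python scripts to look and compute and a tool call to move; the robot and the scene stay as the last step left them, time stands still between calls to the robot, and variables do not carry over. Pictures are saved under pics/ and viewed, on a budget of 14 in all, crops included, one or two more only if the job needs it, and the job is handed in when it is done.

Besides the shell and the picture viewer there is one more tool, called after "Emit:" by a JSON object that holds its "name" and its "arguments", one argument or row to a line. arm_command: Moves the arm, as the interface text tells. Shifts and turns lie within -1 to 1; 1 stands for 30 mm of shift or 60 degrees of turn. Its arguments: {"type":"object","properties":{"deltas":{"type":"array","items":{"type":"array"}},"newtons":{"type":"number"}},"required":["deltas"]}

```bash
mkdir -p pics; ls; cat > h.py <<'E'
import numpy as np, cv2
from cell import manip
def cal(n):
    c=manip.calibration(n); f=200/np.tan(np.radians(c["vfov"])/2)
    return np.array([[f,0,c["cx"]],[0,f,c["cy"]],[0,0,1.]]),np.array(c["distortion"],float),np.array(c["rvec"],float),np.array(c["tvec"],float)
def proj(n,P):
    K,d,r,t=cal(n); return cv2.projectPoints(np.array(P,float).reshape(-1,1,3),r,t,K,d)[0][:,0]
def ray(n,uv,z):
    K,d,r,t=cal(n); R=cv2.Rodrigues(r)[0]
    p=cv2.undistortPoints(np.array(uv,float).reshape(-1,1,2),K,d)[:,0]
    v=np.c_[p,np.ones(len(p))]@R; o=-R.T@t
    return o+v*((z-o[2])/v[:,2])[:,None]
def snap(n,f,crop=None,s=1):
    im=manip.grab_frame(n)[:,:,::-1]; cv2.imwrite("pics/full_"+f,im)
    if crop: x,y,w,h=crop; im=im[y:y+h,x:x+w]
    if s!=1: im=cv2.resize(im,None,fx=s,fy=s,interpolation=cv2.INTER_CUBIC)
    cv2.imwrite("pics/"+f,im)
E
python3 - <<'E'
from h import *
snap("scene","a.png",None,1.25); snap("top","b.png",None,1.25)
for n in("scene","top"):
    c=manip.calibration(n);R=cv2.Rodrigues(np.array(c["rvec"]))[0];print(n,c,-R.T@np.array(c["tvec"]))
print(manip.observe())
E
```

```text
pics
scene {'vfov': 52.96616055392741, 'cx': 315.9643470140341, 'cy': 205.48166691562324, 'distortion': array([-0.06573879,  0.        ,  0.        ,  0.        ,  0.        ]), 'rvec': array([ 1.72481382,  1.53498701, -0.80986772]), 'tvec': array([-0.06864393, -0.25563841,  1.71391417])} [ 1.54871164 -0.0944669   0.77468254]
top {'vfov': 43.15371817625564, 'cx': 330.2906193847486, 'cy': 192.02118407465778, 'distortion': array([-0.00527172,  0.        ,  0.        ,  0.        ,  0.        ]), 'rvec': array([ 2.19586181, -2.19222101,  0.10414511]), 'tvec': array([-0.01081818,  0.60029419,  1.43073853])} [0.49343449 0.02097112 1.47090635]
{'t': 0.1, 'qpos': array([1.07673212e+00, 3.78005083e-01, 7.98041780e-02, 1.27440991e+00,
       8.31897785e-06, 1.46054608e+00]), 'dq': array([-0.00182173, -0.00151457,  0.00498545, -0.00122914, -0.00091807,
       -0.00100824]), 'effort': array([ 1.12210448e-03, -4.64690638e+01,  2.70582747e+01,  1.19964784e-02,
       -1.03003945e-04, -1.12829187e-05]), 'position': array([0.21502596, 0.53270724, 0.25246297]), 'orientation': array([-5.99095064e-01, -3.08338124e+00,  2.71670636e-03]), 'ft_force': array([ 0.27909129,  0.85820945, -0.12734476]), 'wrist_torque': array([ 0.06497717, -0.00458018, -0.01272116]), 'finger_gap': 0.08491851490614345}
```

View pics/a.png

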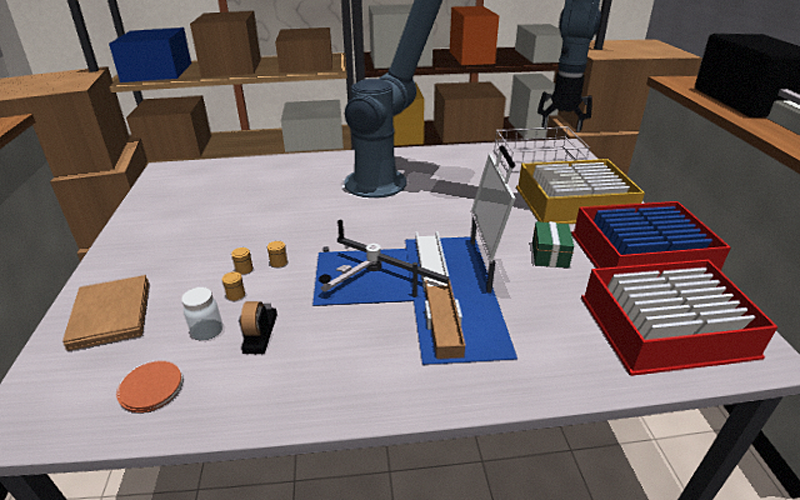

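View pics/b.png

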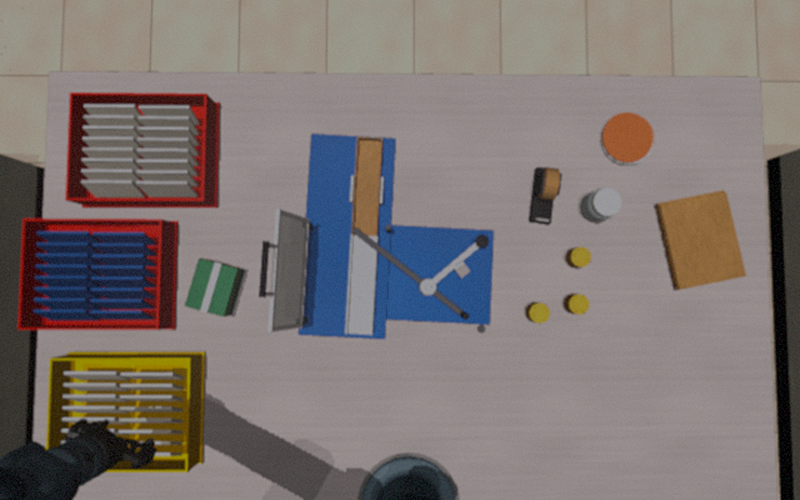

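```bash
python3 - <<'E'
import cv2
im=cv2.imread("pics/full_b.png")[100:280,190:480]
cv2.imwrite("pics/c.png",cv2.resize(im,None,fx=2.75,fy=2.75,interpolation=cv2.INTER_CUBIC))
E
```

```text
(no output)
```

View pics/c.png

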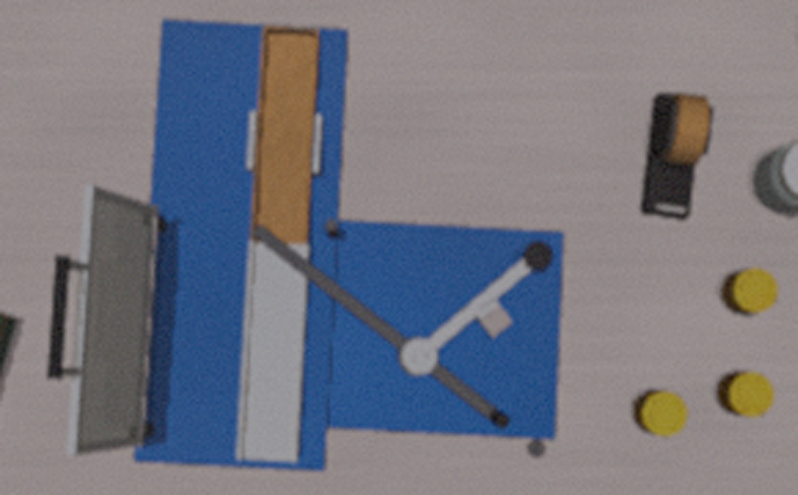

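```bash
cat >> h.py <<'E'
def full(p,x0,y0,s): p=np.array(p,float); return np.c_[x0+(p[:,0]+.5)/s-.5,y0+(p[:,1]+.5)/s-.5]
E
python3 - <<'E'
from h import *
from scipy.optimize import least_squares
S=np.array([[84,-267,60],[-25,-150,66],[-82.4,-231.9,115],[100,-55,101],[307,28,42],[307,-28,42],[-140,30,35],[-140,-30,35]])/1000
uv=full([[538,256],[420,356],[503,418],[334,229],[265,28],[320,30],[237,459],[298,462]],190,100,2.75)
def W(p,S):
    c,s=np.cos(p[2]),np.sin(p[2]); S=np.atleast_2d(S); return np.c_[p[0]+c*S[:,0]-s*S[:,1],p[1]+s*S[:,0]+c*S[:,1],S[:,2]]
r=least_squares(lambda p:(proj("top",W(p,S))-uv).ravel(),[.5,.1,0],loss='soft_l1',max_nfev=500)
print(r.x); print((proj("top",W(r.x,S))-uv).round(1))
sc=np.array([[326,280],[373,250],[341,222],[415,265]])/1.25
print("scene check",proj("scene",W(r.x,S[:4]))-sc)
guv=full([[62,257],[55,377]],190,100,2.75)
for a in np.arange(1.7,1.96,.05):
    P=[[x,.120-.21*np.cos(a),.105+.21*np.sin(a)] for x in(.0305,-.0475)]
    print(a,(proj("top",W(r.x,P))-guv).round(1).tolist())
t=ray("top",full([[755,291],[751,393],[665,413]],190,100,2.75),.056);print("tins",t.round(4))
for n,p in dict(lane=[-.01,0,.02],pivot=[-.025,-.15,.05],post=[-.0824,-.2319,.09],trig=[.084,-.267,.06]).items(): print(n,W(r.x,p).round(4),np.hypot(*W(r.x,p)[0,:2]))
E
```

```text
[ 0.52668424  0.10546488 -0.05283885]
[[ 0.8 -0.2]
 [ 0.2  0.1]
 [ 0.3  0.7]
 [-0.5 -1.7]
 [ 0.1 -0.1]
 [-0.4  0.3]
 [ 0.2  0.1]
 [-0.7  0.2]]
scene check [[-1.91815949 -2.46761391]
 [-0.62919024 -2.43616361]
 [-1.4905836  -1.62131311]
 [-0.67219015 -1.66613645]]
1.7 [[6.7, 4.7], [6.9, -4.7]]
1.75 [[2.3, 4.5], [2.4, -5.0]]
1.8 [[-2.0, 4.3], [-1.9, -5.2]]
1.85 [[-6.2, 4.1], [-6.1, -5.5]]
1.9000000000000001 [[-10.2, 4.0], [-10.2, -5.7]]
1.9500000000000002 [[-14.2, 3.8], [-14.1, -5.9]]
tins [[ 0.5607 -0.3866  0.056 ]
 [ 0.4566 -0.3805  0.056 ]
 [ 0.4364 -0.2922  0.056 ]]
lane [[0.5167 0.106  0.02  ]] 0.5274576227346249
pivot [[ 0.4938 -0.043   0.05  ]] 0.4956661487263949
post [[ 0.4322 -0.1218  0.09  ]] 0.4489770677112394
trig [[ 0.5965 -0.1656  0.06  ]] 0.6190268110576992
```

Emit:
{"name": "arm_command", "arguments": {
  "deltas": [
    [[0,0,1],[0,0,0],1],
    [[0,0,1],[0,0,0],1],
    [[0,0,1],[0,0,0],1],
    [[0,0,1],[0,0,0],1],
    [[0,0,1],[0,0,0],1]
  ],
  "newtons": 80
}}

```text
t: 0.6
position: [0.2151, 0.5329, 0.4041]
orientation: [-0.599, -3.084, 0.001]
ft_force: [-0.2, 0.9, 0.1]
finger_gap: 0.0857
```

Emit:
{"name": "arm_command", "arguments": {
  "deltas": [
    [[0,0,1],[0,0,-0.14],1],
    [[0.33,-1,0.5],[0,0,-0.14],1],
    [[0.33,-1,0],[0,0,-0.14],1],
    [[0.33,-1,0],[0,0,-0.14],1],
    [[0.33,-1,0],[0,0,-0.14],1]
  ]
}}

```text
t: 1.1
position: [0.2551, 0.4121, 0.448]
orientation: [1.672, 2.66, -0.001]
ft_force: [0.5, 0.8, -0.7]
finger_gap: 0.0854
```

Emit:
{"name": "arm_command", "arguments": {
  "deltas": [
    [[0.33,-1,0],[0,0,-0.14],1],
    [[0.33,-1,0],[0,0,-0.14],1],
    [[0.33,-1,0],[0,0,-0.14],1],
    [[0.33,-1,0],[0,0,0],1],
    [[0.33,-1,0],[0,0,0],1]
  ]
}}

```text
t: 1.6
position: [0.3044, 0.2619, 0.448]
orientation: [-2.205, -2.237, 0.001]
ft_force: [0.7, 0.8, 0.3]
finger_gap: 0.0852
```

Emit:
{"name": "arm_command", "arguments": {
  "deltas": [
    [[0.33,-1,0],[0,0,0],1],
    [[0.33,-1,0],[0,0,0],1],
    [[0.33,-1,0],[0,0,0],1],
    [[0.33,-1,0],[0,0,0],1],
    [[0.33,-1,0],[0,0,0],1]
  ]
}}

```text
t: 2.1
position: [0.3539, 0.1119, 0.4481]
orientation: [-2.205, -2.237, 0.001]
ft_force: [0.9, 0.5, 0.1]
finger_gap: 0.0855
```

Emit:
{"name": "arm_command", "arguments": {
  "deltas": [
    [[0.33,-1,0],[0,0,0],1],
    [[0.33,-1,0],[0,0,0],1],
    [[0.33,-1,0],[0,0,0],1],
    [[0.33,-1,0],[0,0,0],1],
    [[0.33,-1,0],[0,0,0],1]
  ]
}}

```text
t: 2.6
position: [0.4034, -0.0381, 0.448]
orientation: [-2.206, -2.236, 0.0]
ft_force: [0.8, -0.6, 0.5]
finger_gap: 0.0853
```

Emit:
{"name": "arm_command", "arguments": {
  "deltas": [
    [[0.33,-1,-0.3],[0,0,0],1],
    [[0.33,-1,-0.6],[0,0,0],1],
    [[0.3,-0.8,-1],[0,0,0],1],
    [[0,0,-1],[0,0,0],1],
    [[0,0,-1],[0,0,0],1]
  ]
}}

```text
t: 3.1
position: [0.4321, -0.1216, 0.3295]
orientation: [-2.207, -2.234, 0.0]
ft_force: [0.2, -0.3, 0.9]
finger_gap: 0.0855
```

Emit:
{"name": "arm_command", "arguments": {
  "deltas": [
    [[0,0,-1],[0,0,0],1],
    [[0,0,-1],[0,0,0],1],
    [[0,0,-1],[0,0,0],1],
    [[0,0,-1],[0,0,0],1],
    [[0,0,0],[0,0,0],1]
  ]
}}

```text
t: 3.6
position: [0.4288, -0.1193, 0.2073]
orientation: [-2.2, -2.231, 0.005]
ft_force: [0.7, 0.5, -0.0]
finger_gap: 0.0853
```

Emit:
{"name": "arm_command", "arguments": {
  "deltas": [
    [[0.1,-0.08,-0.3],[0,0,0],1],
    [[0,0,0],[0,0,0],1]
  ]
}}

```text
t: 3.8
position: [0.436, -0.1237, 0.2028]
orientation: [2.205, 2.236, 0.001]
ft_force: [-0.7, 0.2, -0.5]
finger_gap: 0.0858
```

```bash
python3 - <<'E'
from h import *
s=manip.observe();print(s["qpos"].round(3),s["dq"].round(3),s["ft_force"],s["wrist_torque"])
snap("top","d.png",(280,140,180,130),4)
E
```

```text
[-0.416  0.156 -0.349  1.064 -0.     1.14 ] [ 0.003 -0.013  0.018  0.023  0.003  0.001] [-0.7323215   0.15679917 -0.45408955] [-0.03524879  0.01083358 -0.01338846]
```

View pics/d.png

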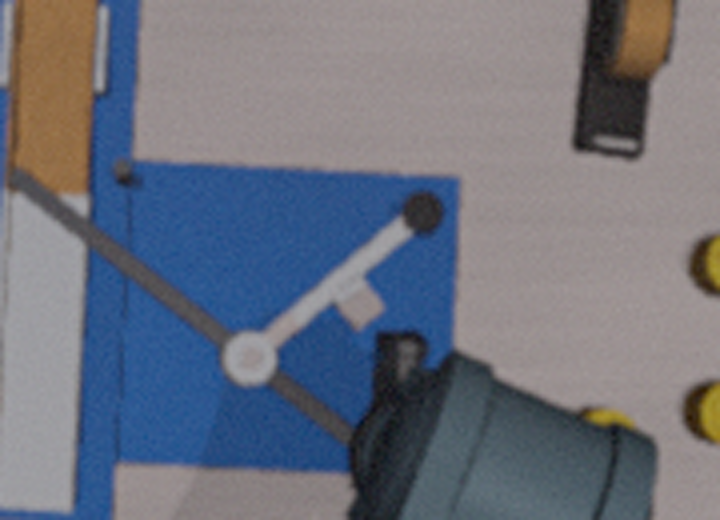

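The picture shows the gripper over the cock post (hidden beneath the wrist near pixel 400,440 of the crop), pivot at (250,357), pad at (423,213). The pose reading was still settling; I settle and continue down.

Emit:
{"name": "arm_command", "arguments": {
  "deltas": [
    [[-0.13,0.05,-0.6],[0,0,0],1],
    [[0,0,-0.8],[0,0,0],1],
    [[0,0,-0.8],[0,0,0],1],
    [[0,0,0],[0,0,0],1],
    [[0,0,0],[0,0,0],1]
  ]
}}

```text
t: 4.35
position: [0.4319, -0.122, 0.1374]
orientation: [2.205, 2.236, 0.001]
ft_force: [1.0, -0.0, -0.2]
finger_gap: 0.0858
```

Emit:
{"name": "arm_command", "arguments": {
  "deltas": [
    [[0,0,-0.5],[0,0,0],1],
    [[0,0,-0.5],[0,0,0],1],
    [[0,0,-0.45],[0,0,0],1],
    [[0,0,0],[0,0,0],1],
    [[0,0,0],[0,0,0],1]
  ]
}}

```text
t: 4.85
position: [0.4324, -0.1222, 0.0943]
orientation: [2.204, 2.236, 0.001]
ft_force: [0.8, 0.7, 0.2]
finger_gap: 0.0857
```

Emit:
{"name": "arm_command", "arguments": {
  "deltas": [
    [[0,0,0],[0,0,0],0.4],
    [[0,0,0],[0,0,0],0.4],
    [[0,0,0],[0,0,0],0],
    [[0,0,0],[0,0,0],0],
    [[0,0,0],[0,0,0],0]
  ]
}}

```text
t: 5.35
position: [0.4314, -0.1218, 0.093]
orientation: [2.206, 2.237, 0.0]
ft_force: [-1.1, -0.7, 10.7]
finger_gap: 0.0127
```

Emit:
{"name": "arm_command", "arguments": {
  "deltas": [
    [[0,0,0],[0,0,0],0],
    [[0,0,0],[0,0,0],0],
    [[0,0,0],[0,0,0],0],
    [[0,0,0],[0,0,0],0],
    [[0,0,0],[0,0,0],0]
  ]
}}

```text
t: 5.85
position: [0.4314, -0.1217, 0.0931]
orientation: [2.205, 2.237, 0.0]
ft_force: [-2.2, 0.2, 5.8]
finger_gap: 0.012
```

```bash
python3 - <<'E'
import numpy as np
c=np.array([.4938,-.043]);a=np.radians(231.8)+np.linspace(0,1.45,21)
p=c+.1*np.c_[np.cos(a),np.sin(a)]
q=np.round((p-p[0])/.03,2);print(np.diff(q,axis=0).round(2).tolist());print(p[-1])
E
```

```text
[[0.2, -0.14], [0.2, -0.13], [0.21, -0.11], [0.23, -0.1], [0.22, -0.08], [0.24, -0.06], [0.23, -0.05], [0.24, -0.03], [0.24, -0.01], [0.25, 0.0], [0.24, 0.02], [0.23, 0.04], [0.24, 0.06], [0.23, 0.08], [0.22, 0.09], [0.22, 0.1], [0.21, 0.13], [0.2, 0.13], [0.19, 0.15], [0.17, 0.17]]
[ 0.56436104 -0.11386   ]
```

Emit:
{"name": "arm_command", "arguments": {
  "deltas": [
    [[0.2,-0.14,0],[0,0,0],0],
    [[0.2,-0.13,0],[0,0,0],0],
    [[0.21,-0.11,0],[0,0,0],0],
    [[0.23,-0.1,0],[0,0,0],0],
    [[0.22,-0.08,0],[0,0,0],0]
  ]
}}

```text
t: 6.35
position: [0.4569, -0.1379, 0.0927]
orientation: [-2.2, -2.231, 0.014]
ft_force: [-20.2, 0.7, 24.5]
finger_gap: 0.0118
```

Emit:
{"name": "arm_command", "arguments": {
  "deltas": [
    [[0.24,-0.06,0],[0,0,0],0],
    [[0.23,-0.05,0],[0,0,0],0],
    [[0.24,-0.03,0],[0,0,0],0],
    [[0.24,-0.01,0],[0,0,0],0],
    [[0.25,0,0],[0,0,0],0]
  ]
}}

```text
t: 6.85
position: [0.4924, -0.1467, 0.0928]
orientation: [-2.206, -2.232, 0.027]
ft_force: [-23.2, -13.4, 19.9]
finger_gap: 0.0118
```

Emit:
{"name": "arm_command", "arguments": {
  "deltas": [
    [[0.24,0.02,0],[0,0,0],0],
    [[0.23,0.04,0],[0,0,0],0],
    [[0.24,0.06,0],[0,0,0],0],
    [[0.23,0.08,0],[0,0,0],0],
    [[0.22,0.09,0],[0,0,0],0]
  ]
}}

```text
t: 7.35
position: [0.5272, -0.1379, 0.0923]
orientation: [-2.206, -2.231, 0.025]
ft_force: [-22.4, -13.6, 17.5]
finger_gap: 0.0118
```

Emit:
{"name": "arm_command", "arguments": {
  "deltas": [
    [[0.22,0.1,0],[0,0,0],0],
    [[0.21,0.13,0],[0,0,0],0],
    [[0.2,0.13,0],[0,0,0],0],
    [[0.19,0.15,0],[0,0,0],0],
    [[0.17,0.17,0],[0,0,0],0]
  ]
}}

```text
t: 7.85
position: [0.556, -0.116, 0.0916]
orientation: [-2.205, -2.228, 0.023]
ft_force: [-18.7, -7.9, 12.1]
finger_gap: 0.0124
```

Emit:
{"name": "arm_command", "arguments": {
  "deltas": [
    [[0,0,0],[0,0,0],0],
    [[0,0,0],[0,0,0],0]
  ]
}}

```text
t: 8.05
position: [0.5576, -0.1147, 0.0916]
orientation: [-2.203, -2.231, 0.016]
ft_force: [-15.2, -2.8, 9.4]
finger_gap: 0.0118
```

Emit:
{"name": "arm_command", "arguments": {
  "deltas": [
    [[0.1,0.1,0],[0,0,0],0],
    [[0.1,0.1,0],[0,0,0],0],
    [[0,0,0],[0,0,0],0],
    [[0,0,0],[0,0,0],0]
  ]
}}

```text
t: 8.45
position: [0.5624, -0.1103, 0.0916]
orientation: [-2.203, -2.232, 0.023]
ft_force: [-17.6, -8.8, 10.5]
finger_gap: 0.0119
```

Emit:
{"name": "arm_command", "arguments": {
  "deltas": [
    [[-0.1,-0.1,0],[0,0,0],0],
    [[-0.1,-0.1,0],[0,0,0],0],
    [[0,0,0],[0,0,0],1],
    [[0,0,0],[0,0,0],1],
    [[0,0,0],[0,0,0],1]
  ]
}}

```text
t: 8.95
position: [0.5642, -0.1139, 0.0928]
orientation: [2.205, 2.237, 0.001]
ft_force: [0.8, -0.1, 0.0]
finger_gap: 0.055
```

Emit:
{"name": "arm_command", "arguments": {
  "deltas": [
    [[0,0,0],[0,0,0],1],
    [[0,0,0],[0,0,0],1],
    [[0,0,0.5],[0,0,0],1],
    [[0,0,1],[0,0,0],1],
    [[0,0,1],[0,0,0],1]
  ]
}}

```text
t: 9.45
position: [0.5632, -0.1135, 0.1681]
orientation: [-2.204, -2.236, 0.001]
ft_force: [0.7, -0.4, -0.3]
finger_gap: 0.0852
```

Emit:
{"name": "arm_command", "arguments": {
  "deltas": [
    [[0,0,1],[0,0,0],1],
    [[0,0,1],[0,0,0],1],
    [[0,-1,0],[0,0,0.14],1],
    [[0,-1,0],[0,0,0.14],1],
    [[0,-1,0],[0,0,0.14],1]
  ]
}}

```text
t: 9.95
position: [0.5641, -0.2046, 0.2284]
orientation: [1.654, 2.669, 0.0]
ft_force: [1.1, 0.5, -0.1]
finger_gap: 0.0855
```

Emit:
{"name": "arm_command", "arguments": {
  "deltas": [
    [[0,-1,0],[0,0,0.14],1],
    [[0,-1,0],[0,0,0.14],1],
    [[0,-1,0],[0,0,0.14],1],
    [[0,-1,0],[0,0,0.14],1],
    [[0,0,0],[0,0,0],1]
  ]
}}

```text
t: 10.45
position: [0.5634, -0.3277, 0.2272]
orientation: [0.827, 3.03, -0.002]
ft_force: [0.2, -0.4, 0.0]
finger_gap: 0.0851
```

```bash
python3 - <<'E'
from h import *
snap("top","e.png",(270,130,230,150),3.4)
E
```

```text
(no output)
```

View pics/e.png

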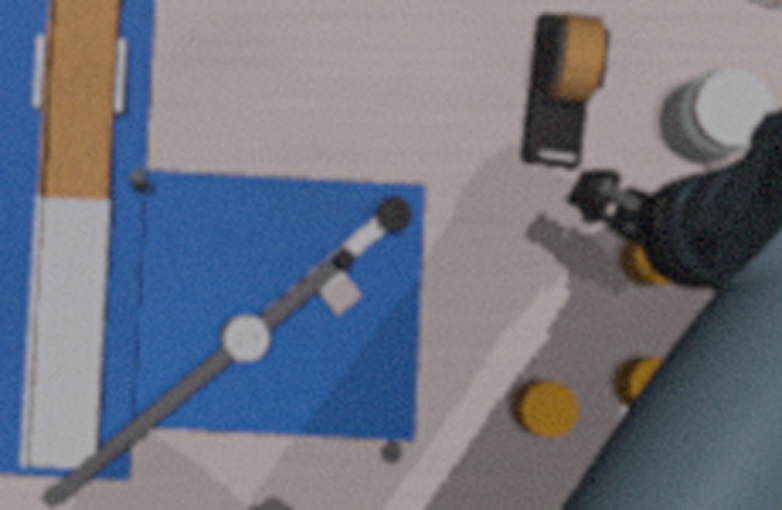

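Emit:
{"name": "arm_command", "arguments": {
  "deltas": [
    [[0,-1,0],[0,0,0.14],1],
    [[-0.08,-0.98,0],[0,0,0.14],1],
    [[0,0,-1],[0,0,0.14],1],
    [[0,0,-1],[0,0,0.04],1],
    [[0,0,0],[0,0,0],1]
  ]
}}

```text
t: 11.0
position: [0.5589, -0.3802, 0.1629]
orientation: [-0.077, -3.133, -0.01]
ft_force: [-0.6, 0.3, 0.3]
finger_gap: 0.0852
```

Emit:
{"name": "arm_command", "arguments": {
  "deltas": [
    [[0,0,-1],[0,0,0],1],
    [[0,0,-0.6],[0,0,0],1],
    [[0,0,0],[0,0,0],1],
    [[0,0,0],[0,0,0],1]
  ]
}}

```text
t: 11.4
position: [0.5618, -0.3828, 0.1213]
orientation: [0.077, 3.14, -0.0]
ft_force: [-0.7, 0.2, -0.4]
finger_gap: 0.0855
```

Emit:
{"name": "arm_command", "arguments": {
  "deltas": [
    [[0,-0.13,-0.6],[0,0,0],1],
    [[0,0,-1],[0,0,0],1],
    [[0,0,-1],[0,0,0],1],
    [[0,0,0],[0,0,0],1],
    [[0,0,0],[0,0,0],0.4]
  ],
  "newtons": 40
}}

```text
t: 11.9
position: [0.5618, -0.3874, 0.0435]
orientation: [0.077, 3.14, -0.001]
ft_force: [0.2, -0.0, 0.2]
finger_gap: 0.0729
```

Emit:
{"name": "arm_command", "arguments": {
  "deltas": [
    [[0,0,0],[0,0,0],0.3],
    [[0,0,0],[0,0,0],0.3],
    [[0,0,0],[0,0,0],0.3],
    [[0,0,0],[0,0,0],0.3],
    [[0,0,0],[0,0,0],0.3]
  ]
}}

```text
t: 12.4
position: [0.563, -0.3885, 0.0449]
orientation: [0.076, 3.136, -0.004]
ft_force: [-1.1, 1.5, 6.2]
finger_gap: 0.0451
```

Emit:
{"name": "arm_command", "arguments": {
  "deltas": [
    [[0,0,0.5],[0,0,0],0.3],
    [[0,0,1],[0,0,0],0.3],
    [[0,0,1],[0,0,0],0.3],
    [[0,0,1],[0,0,0],0.3],
    [[0,0,1],[0,0,0],0.3]
  ]
}}

```text
t: 12.9
position: [0.5612, -0.3872, 0.1789]
orientation: [0.077, 3.14, -0.001]
ft_force: [0.1, -0.5, -1.2]
finger_gap: 0.0451
```

Emit:
{"name": "arm_command", "arguments": {
  "deltas": [
    [[0,0.5,0.5],[0,0,0],0.3],
    [[0,1,0],[0,0,0],0.3],
    [[0,1,0],[0,0,0],0.3],
    [[0,1,0],[0,0,0],0.3],
    [[0,1,0],[0,0,0],0.3]
  ]
}}

```text
t: 13.4
position: [0.5606, -0.2498, 0.1915]
orientation: [-0.076, -3.14, -0.002]
ft_force: [0.4, 0.1, -0.8]
finger_gap: 0.0449
```

Emit:
{"name": "arm_command", "arguments": {
  "deltas": [
    [[0,1,0],[0,0,0],0.3],
    [[0,1,0],[0,0,0],0.3],
    [[0,1,0],[0,0,0],0.3],
    [[0,1,0],[0,0,0],0.3],
    [[0,1,0],[0,0,0],0.3]
  ]
}}

```text
t: 13.9
position: [0.5603, -0.0998, 0.1915]
orientation: [-0.076, -3.14, -0.001]
ft_force: [-0.4, 0.1, -1.9]
finger_gap: 0.0447
```

Emit:
{"name": "arm_command", "arguments": {
  "deltas": [
    [[0.1,1,0],[0,0,0],0.3],
    [[0.1,1,0],[0,0,0],0.3],
    [[0.1,1,0],[0,0,0],0.3],
    [[0,1,0],[0,0,0],0.3],
    [[0,1,0],[0,0,0],0.3]
  ]
}}

```text
t: 14.4
position: [0.5691, 0.0499, 0.1916]
orientation: [-0.076, -3.14, -0.001]
ft_force: [0.3, 0.6, -1.1]
finger_gap: 0.045
```

Emit:
{"name": "arm_command", "arguments": {
  "deltas": [
    [[0,1,0],[0,0,0],0.3],
    [[0,0.8,0],[0,0,0],0.3],
    [[0,0,0],[0,0,0],0.3],
    [[0,0,0],[0,0,0],0.3],
    [[0,0,0],[0,0,0],0.3]
  ]
}}

```text
t: 14.9
position: [0.5697, 0.1015, 0.1916]
orientation: [-0.077, -3.14, 0.0]
ft_force: [-0.0, -0.6, -1.3]
finger_gap: 0.0449
```

Emit:
{"name": "arm_command", "arguments": {
  "deltas": [
    [[0,0.05,-1],[0,0,0],0.3],
    [[0,0,-1],[0,0,0],0.3],
    [[0,0,-1],[0,0,0],0.3],
    [[0,0,-0.5],[0,0,0],0.3],
    [[0,0,0],[0,0,0],0.3]
  ]
}}

```text
t: 15.4
position: [0.5677, 0.1021, 0.0841]
orientation: [-0.079, -3.135, 0.001]
ft_force: [-0.5, 0.1, -0.7]
finger_gap: 0.0449
```

```bash
python3 - <<'E'
from h import *
snap("scene","f.png",(300,170,130,110),5.5)
E
```

```text
(no output)
```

View pics/f.png

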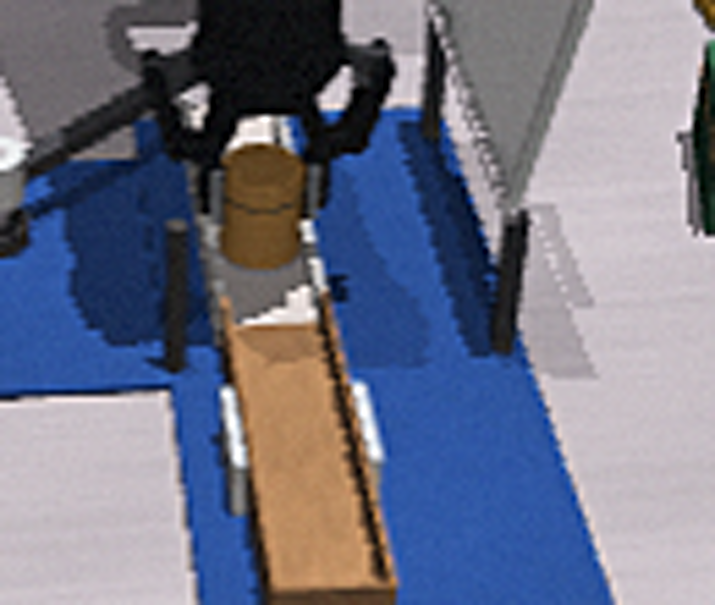

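Tin hangs over the lane (crop pixels 220–303, 145–265) between the rails, well clear of the stop post at (175,300).

Emit:
{"name": "arm_command", "arguments": {
  "deltas": [
    [[0.05,0,-0.2],[0,0,0],0.3],
    [[0,0,-0.1],[0,0,0],0.3],
    [[0,0,-0.1],[0,0,0],0.3],
    [[0,0,0],[0,0,0],0.3]
  ]
}}

```text
t: 15.85
position: [0.5718, 0.1033, 0.0749]
orientation: [0.076, 3.14, 0.0]
ft_force: [-0.4, 0.5, -0.9]
finger_gap: 0.0451
```

Emit:
{"name": "arm_command", "arguments": {
  "deltas": [
    [[0,0,-0.15],[0,0,0],0.3],
    [[0,0,-0.15],[0,0,0],0.3],
    [[0,0,0],[0,0,0],0.3]
  ]
}}

```text
t: 16.15
position: [0.5713, 0.1033, 0.0652]
orientation: [-0.076, -3.14, -0.0]
ft_force: [-0.1, -0.8, -2.0]
finger_gap: 0.0449
```

Emit:
{"name": "arm_command", "arguments": {
  "deltas": [
    [[0,0,-0.05],[0,0,0],0.3],
    [[0,0,0],[0,0,0],0.3]
  ]
}}

```text
t: 16.35
position: [0.5717, 0.1034, 0.0649]
orientation: [0.076, 3.141, 0.0]
ft_force: [-1.8, -0.1, 2.9]
finger_gap: 0.0451
```

Emit:
{"name": "arm_command", "arguments": {
  "deltas": [
    [[0,0,0],[0,0,0],0.85],
    [[0,0,0],[0,0,0],0.85],
    [[0,0,0],[0,0,0],0.85],
    [[0,0,0.3],[0,0,0],0.85],
    [[0,0,1],[0,0,0],0.85]
  ]
}}

```text
t: 16.85
position: [0.569, 0.1031, 0.1012]
orientation: [-0.076, -3.134, 0.001]
ft_force: [0.6, -0.2, -0.8]
finger_gap: 0.0724
```

Emit:
{"name": "arm_command", "arguments": {
  "deltas": [
    [[0,0,1],[0,0,0],0.85],
    [[0,0,1],[0,0,0],0.85],
    [[0,0,1],[0,0,0],0.85],
    [[0,-0.5,0.3],[0,0,0],0.85],
    [[-0.3,-1,0],[0,0,0],0.85]
  ]
}}

```text
t: 17.35
position: [0.565, 0.0585, 0.2047]
orientation: [0.072, 3.135, 0.001]
ft_force: [0.5, -1.2, -0.4]
finger_gap: 0.0721
```

```bash
python3 - <<'E'
from h import *
snap("top","g.png",(270,120,230,160),3.4)
E
```

```text
(no output)
```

View pics/g.png

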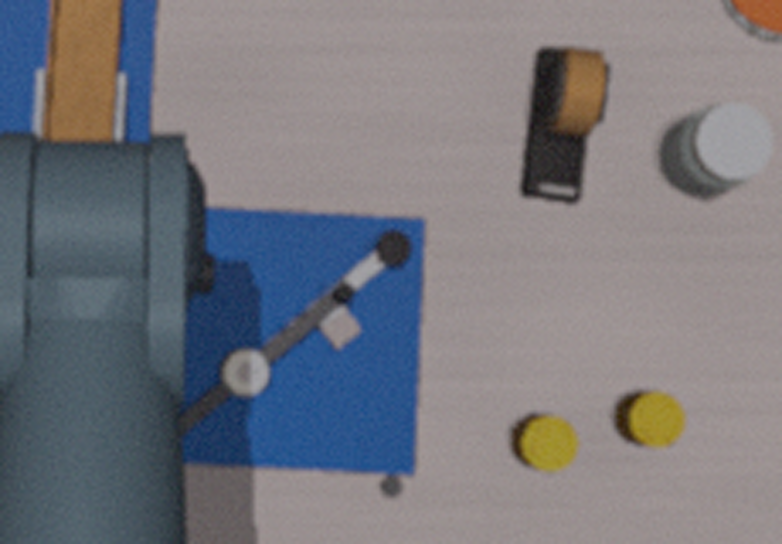

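Emit:
{"name": "arm_command", "arguments": {
  "deltas": [
    [[-0.25,-1,0],[0,0,0],0.85],
    [[-0.25,-1,0],[0,0,0],0.85],
    [[-0.25,-1,0],[0,0,0],0.85],
    [[-0.25,-1,0],[0,0,0],0.85],
    [[-0.25,-1,0],[0,0,0],0.85]
  ]
}}

```text
t: 17.9
position: [0.5241, -0.0935, 0.2017]
orientation: [-0.077, -3.139, -0.0]
ft_force: [-0.4, 0.2, -0.5]
finger_gap: 0.0727
```

Emit:
{"name": "arm_command", "arguments": {
  "deltas": [
    [[-0.25,-1,0],[0,0,0],0.85],
    [[-0.25,-1,0],[0,0,0],0.85],
    [[-0.25,-1,0],[0,0,0],0.85],
    [[-0.25,-1,0],[0,0,0],0.85],
    [[-0.25,-1,0],[0,0,0],0.85]
  ]
}}

```text
t: 18.4
position: [0.4864, -0.2433, 0.2017]
orientation: [-0.078, -3.139, -0.001]
ft_force: [-0.0, 0.4, -0.2]
finger_gap: 0.073
```

Emit:
{"name": "arm_command", "arguments": {
  "deltas": [
    [[-0.25,-1,0],[0,0,0],0.85],
    [[-0.25,-1,0],[0,0,0],0.85],
    [[-0.25,-1,-0.5],[0,0,0],0.85],
    [[-0.25,-1,-0.5],[0,0,0],0.85],
    [[0,-0.6,-0.5],[0,0,0],0.85]
  ]
}}

```text
t: 18.9
position: [0.4558, -0.3822, 0.1562]
orientation: [-0.081, -3.139, 0.0]
ft_force: [0.4, 1.0, -0.5]
finger_gap: 0.0728
```

Emit:
{"name": "arm_command", "arguments": {
  "deltas": [
    [[0,0,-0.5],[0,0,0],0.85],
    [[0,0,0],[0,0,0],0.85],
    [[0,0,0],[0,0,0],0.85],
    [[0,0,0],[0,0,0],0.85]
  ]
}}

```text
t: 19.3
position: [0.4579, -0.3797, 0.1431]
orientation: [0.076, 3.14, -0.001]
ft_force: [0.6, -0.1, -0.0]
finger_gap: 0.0726
```

Emit:
{"name": "arm_command", "arguments": {
  "deltas": [
    [[0,0,-0.8],[0,0,0],0.85],
    [[0,0,-0.8],[0,0,0],0.85],
    [[0,0,-0.8],[0,0,0],0.85],
    [[0,0,-0.8],[0,0,0],0.85],
    [[0,0,-0.12],[0,0,0],0.85]
  ]
}}

```text
t: 19.8
position: [0.4566, -0.378, 0.0408]
orientation: [-0.075, -3.138, -0.004]
ft_force: [-1.3, 0.4, -0.5]
finger_gap: 0.0728
```

Emit:
{"name": "arm_command", "arguments": {
  "deltas": [
    [[0,0,0],[0,0,0],0.3],
    [[0,0,0],[0,0,0],0.3],
    [[0,0,0],[0,0,0],0.3],
    [[0,0,0],[0,0,0],0.3],
    [[0,0,0],[0,0,0],0.3]
  ]
}}

```text
t: 20.3
position: [0.4589, -0.3808, 0.0446]
orientation: [0.076, 3.138, -0.004]
ft_force: [-0.7, -0.1, 6.0]
finger_gap: 0.0449
```

Emit:
{"name": "arm_command", "arguments": {
  "deltas": [
    [[0,0,0.5],[0,0,0],0.3],
    [[0,0,1],[0,0,0],0.3],
    [[0,0,1],[0,0,0],0.3],
    [[0,0,1],[0,0,0],0.3],
    [[0,0,1],[0,0,0],0.3]
  ]
}}

```text
t: 20.8
position: [0.4575, -0.3795, 0.1791]
orientation: [-0.076, -3.141, -0.0]
ft_force: [-0.7, -0.7, -1.1]
finger_gap: 0.0449
```

Emit:
{"name": "arm_command", "arguments": {
  "deltas": [
    [[0.1,0.5,0.5],[0,0,0],0.3],
    [[0.12,1,0],[0,0,0],0.3],
    [[0.12,1,0],[0,0,0],0.3],
    [[0.12,1,0],[0,0,0],0.3],
    [[0.12,1,0],[0,0,0],0.3]
  ]
}}

```text
t: 21.3
position: [0.4746, -0.2422, 0.1921]
orientation: [-0.076, -3.14, -0.002]
ft_force: [-0.2, -0.9, 0.1]
finger_gap: 0.0451
```

Emit:
{"name": "arm_command", "arguments": {
  "deltas": [
    [[0.12,1,0],[0,0,0],0.3],
    [[0.12,1,0],[0,0,0],0.3],
    [[0.12,1,0],[0,0,0],0.3],
    [[0.12,1,0],[0,0,0],0.3],
    [[0.12,1,0],[0,0,0],0.3]
  ]
}}

```text
t: 21.8
position: [0.4922, -0.0923, 0.1921]
orientation: [-0.076, -3.139, -0.002]
ft_force: [-0.0, -0.6, -1.2]
finger_gap: 0.0453
```

Emit:
{"name": "arm_command", "arguments": {
  "deltas": [
    [[0.12,1,0],[0,0,0],0.3],
    [[0.12,1,0],[0,0,0],0.3],
    [[0.12,1,0],[0,0,0],0.3],
    [[0.12,1,0],[0,0,0],0.3],
    [[0.12,1,0],[0,0,0],0.3]
  ]
}}

```text
t: 22.3
position: [0.5099, 0.0575, 0.1921]
orientation: [-0.075, -3.139, -0.001]
ft_force: [0.9, -0.6, -1.2]
finger_gap: 0.0452
```

Emit:
{"name": "arm_command", "arguments": {
  "deltas": [
    [[0.12,1,0],[0,0,0],0.3],
    [[0.08,0.7,0],[0,0,0],0.3],
    [[0,0,0],[0,0,0],0.3],
    [[0,0,0],[0,0,0],0.3],
    [[0,0,0],[0,0,0],0.3]
  ]
}}

```text
t: 22.8
position: [0.5165, 0.1058, 0.1924]
orientation: [-0.077, -3.14, 0.001]
ft_force: [-0.1, 0.5, -0.7]
finger_gap: 0.0453
```

Emit:
{"name": "arm_command", "arguments": {
  "deltas": [
    [[0,0,-0.8],[0,0,0],0.3],
    [[0,0,-0.8],[0,0,0],0.3],
    [[0,0,-0.8],[0,0,0],0.3],
    [[0,0,-0.6],[0,0,0],0.3],
    [[0,0,-0.4],[0,0,0],0.3]
  ]
}}

```text
t: 23.3
position: [0.516, 0.1052, 0.0892]
orientation: [-0.079, -3.138, 0.0]
ft_force: [-0.2, -0.2, -1.2]
finger_gap: 0.0449
```

Emit:
{"name": "arm_command", "arguments": {
  "deltas": [
    [[0,0,0],[0,0,0],0.3],
    [[0,0,-0.3],[0,0,0],0.3],
    [[0,0,-0.2],[0,0,0],0.3],
    [[0,0,0],[0,0,0],0.3]
  ]
}}

```text
t: 23.7
position: [0.5169, 0.1062, 0.0753]
orientation: [-0.077, -3.14, -0.0]
ft_force: [-0.7, -0.1, -1.3]
finger_gap: 0.045
```

Emit:
{"name": "arm_command", "arguments": {
  "deltas": [
    [[0,0,-0.15],[0,0,0],0.3],
    [[0,0,-0.15],[0,0,0],0.3],
    [[0,0,-0.05],[0,0,0],0.3],
    [[0,0,0],[0,0,0],0.3]
  ]
}}

```text
t: 24.1
position: [0.5169, 0.1063, 0.065]
orientation: [-0.076, -3.14, -0.0]
ft_force: [-0.5, 0.3, -1.7]
finger_gap: 0.0447
```

Emit:
{"name": "arm_command", "arguments": {
  "deltas": [
    [[0,0,-0.03],[0,0,0],0.3],
    [[0,0,0],[0,0,0],0.85],
    [[0,0,0],[0,0,0],0.85],
    [[0,0,0],[0,0,0],0.85],
    [[0,0,0.3],[0,0,0],0.85]
  ]
}}

```text
t: 24.6
position: [0.5161, 0.1062, 0.0726]
orientation: [-0.077, -3.138, 0.0]
ft_force: [0.4, -0.0, -0.2]
finger_gap: 0.0729
```

Emit:
{"name": "arm_command", "arguments": {
  "deltas": [
    [[0,0,1],[0,0,0],0.85],
    [[0,0,1],[0,0,0],0.85],
    [[0,0,1],[0,0,0],0.85],
    [[0,0,1],[0,0,0],0.85],
    [[-0.2,-1,0.3],[0,0,0],0.85]
  ]
}}

```text
t: 25.1
position: [0.5138, 0.0781, 0.2068]
orientation: [0.07, 3.133, 0.003]
ft_force: [0.2, -0.0, 0.7]
finger_gap: 0.0728
```

Emit:
{"name": "arm_command", "arguments": {
  "deltas": [
    [[-0.2,-1,0],[0,0,0],0.85],
    [[-0.2,-1,0],[0,0,0],0.85],
    [[-0.2,-1,0],[0,0,0],0.85],
    [[-0.2,-1,0],[0,0,0],0.85],
    [[-0.2,-1,0],[0,0,0],0.85]
  ]
}}

```text
t: 25.6
position: [0.4808, -0.0749, 0.2032]
orientation: [0.076, 3.14, -0.0]
ft_force: [1.7, -1.0, -0.1]
finger_gap: 0.0725
```

Emit:
{"name": "arm_command", "arguments": {
  "deltas": [
    [[-0.2,-1,0],[0,0,0],0.85],
    [[-0.2,-1,0],[0,0,0],0.85],
    [[-0.2,-1,0],[0,0,0],0.85],
    [[-0.2,-1,0],[0,0,0],0.85],
    [[-0.2,-1,0],[0,0,0],0.85]
  ]
}}

```text
t: 26.1
position: [0.4508, -0.225, 0.2032]
orientation: [0.077, 3.14, -0.001]
ft_force: [0.1, -0.4, -0.8]
finger_gap: 0.0725
```

```bash
python3 - <<'E'
from h import *
snap("top","i.png",(270,120,230,160),3.4)
E
```

```text
(no output)
```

View pics/i.png

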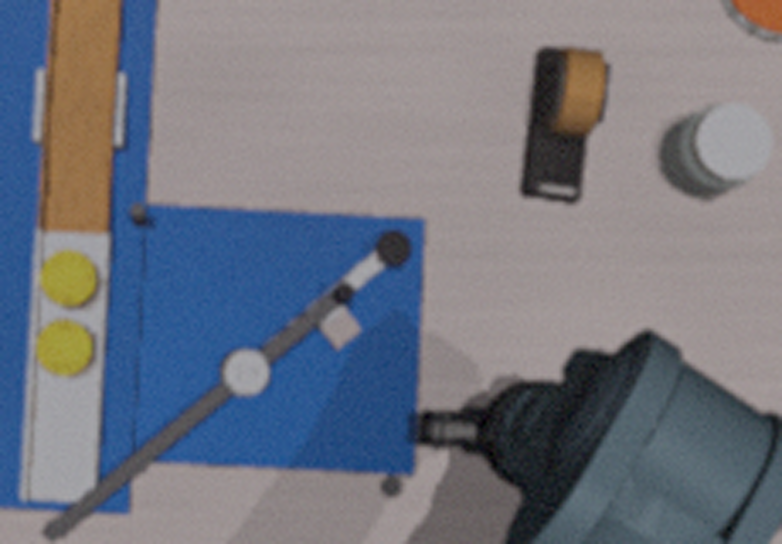

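Top view: two tins stand in the lane at crop (70,278) and (64,348), arm still cocked. The third is hidden by the arm, so I check it in the scene camera.

```bash
python3 - <<'E'
from h import *
def blobs(f):
    im=cv2.imread(f);h=cv2.cvtColor(im,cv2.COLOR_BGR2HSV)
    m=cv2.inRange(h,(12,120,60),(32,255,255));m[:,:150]=0;m[:,245:]=0
    n,l,s,c=cv2.connectedComponentsWithStats(m)
    print(f,[(s[i].tolist(),c[i].round(1).tolist()) for i in range(1,n) if s[i,4]>60])
blobs("pics/full_a.png"); snap("scene","j.png"); blobs("pics/full_j.png")
E
```

```text
pics/full_a.png [([150, 9, 95, 60, 3139], [193.1, 40.6]), ([150, 77, 81, 51, 998], [183.1, 112.0]), ([214, 193, 16, 21, 253], [221.3, 202.8]), ([178, 198, 24, 42, 532], [189.5, 218.9]), ([192, 242, 15, 26, 291], [199.0, 254.4])]
pics/full_j.png [([150, 10, 49, 59, 2007], [175.1, 39.1]), ([231, 23, 14, 37, 176], [240.4, 34.5]), ([150, 77, 66, 51, 830], [176.4, 111.6]), ([214, 193, 16, 21, 256], [221.3, 202.9]), ([192, 242, 15, 26, 289], [199.1, 254.5])]
```

Emit:
{"name": "arm_command", "arguments": {
  "deltas": [
    [[-0.2,-1,0],[0,0,0],0.85],
    [[-0.2,-1,-0.5],[0,0,0],0.85],
    [[-0.05,-0.25,-0.8],[0,0,0],0.85],
    [[0,0,-0.7],[0,0,0],0.85],
    [[0,0,0],[0,0,0],0.85]
  ]
}}

```text
t: 26.7
position: [0.4359, -0.2893, 0.14]
orientation: [-0.077, -3.136, -0.006]
ft_force: [-0.5, 0.5, -0.9]
finger_gap: 0.0725
```

Emit:
{"name": "arm_command", "arguments": {
  "deltas": [
    [[0,0,0],[0,0,0],0.85],
    [[0,0,0],[0,0,0],0.85]
  ]
}}

```text
t: 26.9
position: [0.4385, -0.2912, 0.1438]
orientation: [0.075, 3.139, -0.002]
ft_force: [0.1, -0.1, 0.7]
finger_gap: 0.0724
```

Emit:
{"name": "arm_command", "arguments": {
  "deltas": [
    [[0,0,-0.8],[0,0,0],0.85],
    [[-0.03,0,-0.8],[0,0,0],0.85],
    [[0,0,-0.8],[0,0,0],0.85],
    [[0,0,-0.8],[0,0,0],0.85],
    [[0,0,-0.15],[0,0,0],0.85]
  ]
}}

```text
t: 27.4
position: [0.436, -0.2901, 0.0407]
orientation: [-0.076, -3.139, -0.003]
ft_force: [-0.6, 0.9, 1.1]
finger_gap: 0.0725
```

Emit:
{"name": "arm_command", "arguments": {
  "deltas": [
    [[0,0,0],[0,0,0],0.3],
    [[0,0,0],[0,0,0],0.3],
    [[0,0,0],[0,0,0],0.3],
    [[0,0,0],[0,0,0],0.3],
    [[0,0,0],[0,0,0],0.3]
  ]
}}

```text
t: 27.9
position: [0.438, -0.2922, 0.0436]
orientation: [0.076, 3.138, -0.003]
ft_force: [-0.1, 0.9, 6.9]
finger_gap: 0.0448
```

Emit:
{"name": "arm_command", "arguments": {
  "deltas": [
    [[0,0,0.5],[0,0,0],0.3],
    [[0,0,1],[0,0,0],0.3],
    [[0,0,1],[0,0,0],0.3],
    [[0,0,1],[0,0,0],0.3],
    [[0,0,1],[0,0,0],0.3]
  ]
}}

```text
t: 28.4
position: [0.4366, -0.2911, 0.1784]
orientation: [0.077, 3.14, -0.0]
ft_force: [0.3, 0.3, -1.1]
finger_gap: 0.0451
```

Emit:
{"name": "arm_command", "arguments": {
  "deltas": [
    [[0.06,0.5,0.5],[0,0,0],0.3],
    [[0.06,1,0],[0,0,0],0.3],
    [[0.06,1,0],[0,0,0],0.3],
    [[0.06,1,0],[0,0,0],0.3],
    [[0.06,1,0],[0,0,0],0.3]
  ]
}}

```text
t: 28.9
position: [0.4456, -0.1551, 0.1923]
orientation: [0.077, 3.14, -0.0]
ft_force: [0.5, -0.5, -0.6]
finger_gap: 0.045
```

Emit:
{"name": "arm_command", "arguments": {
  "deltas": [
    [[0.06,1,0],[0,0,0],0.3],
    [[0.06,1,0],[0,0,0],0.3],
    [[0.06,1,0],[0,0,0],0.3],
    [[0.06,1,0],[0,0,0],0.3],
    [[0.06,1,0],[0,0,0],0.3]
  ]
}}

```text
t: 29.4
position: [0.4546, -0.005, 0.1922]
orientation: [0.077, 3.14, 0.0]
ft_force: [0.1, -0.7, -1.2]
finger_gap: 0.0452
```

Emit:
{"name": "arm_command", "arguments": {
  "deltas": [
    [[0.06,1,0],[0,0,0],0.3],
    [[0.06,1,0],[0,0,0],0.3],
    [[0.06,1,0],[0,0,0],0.3],
    [[0.06,0.85,0],[0,0,0],0.3],
    [[0,0,0],[0,0,0],0.3]
  ]
}}

```text
t: 29.9
position: [0.4619, 0.1118, 0.1922]
orientation: [0.07, 3.14, 0.002]
ft_force: [-0.3, 0.0, -1.2]
finger_gap: 0.0452
```

Emit:
{"name": "arm_command", "arguments": {
  "deltas": [
    [[0,0,0],[0,0,0],0.3],
    [[0,0,0],[0,0,0],0.3]
  ]
}}

```text
t: 30.1
position: [0.4618, 0.1086, 0.1919]
orientation: [-0.078, -3.141, 0.001]
ft_force: [-0.6, 0.8, -1.2]
finger_gap: 0.0449
```

Emit:
{"name": "arm_command", "arguments": {
  "deltas": [
    [[0,0,-0.8],[0,0,0],0.3],
    [[0,0,-0.8],[0,0,0],0.3],
    [[0,0,-0.8],[0,0,0],0.3],
    [[0,0,-0.6],[0,0,0],0.3],
    [[0,0,-0.4],[0,0,0],0.3]
  ]
}}

```text
t: 30.6
position: [0.461, 0.108, 0.0885]
orientation: [-0.08, -3.139, 0.001]
ft_force: [0.4, 0.1, -0.3]
finger_gap: 0.0454
```

Emit:
{"name": "arm_command", "arguments": {
  "deltas": [
    [[0,0,0],[0,0,0],0.3],
    [[0,0,-0.3],[0,0,0],0.3],
    [[0,0,-0.2],[0,0,0],0.3],
    [[0,0,0],[0,0,0],0.3]
  ]
}}

```text
t: 31.0
position: [0.4616, 0.1091, 0.0744]
orientation: [-0.077, -3.14, 0.0]
ft_force: [0.7, 0.0, -0.1]
finger_gap: 0.0448
```

Emit:
{"name": "arm_command", "arguments": {
  "deltas": [
    [[0,0,-0.15],[0,0,0],0.3],
    [[0,0,-0.15],[0,0,0],0.3],
    [[0,0,-0.05],[0,0,0],0.3],
    [[0,0,0],[0,0,0],0.3]
  ]
}}

```text
t: 31.4
position: [0.4617, 0.1093, 0.0641]
orientation: [-0.076, -3.14, -0.0]
ft_force: [-0.9, -0.5, -1.1]
finger_gap: 0.0452
```

Emit:
{"name": "arm_command", "arguments": {
  "deltas": [
    [[0,0,-0.03],[0,0,0],0.3],
    [[0,0,0],[0,0,0],0.85],
    [[0,0,0],[0,0,0],0.85],
    [[0,0,0],[0,0,0],0.85],
    [[0,0,0.3],[0,0,0],0.85]
  ]
}}

```text
t: 31.9
position: [0.461, 0.1092, 0.0719]
orientation: [-0.076, -3.139, 0.0]
ft_force: [-0.3, -0.2, 0.9]
finger_gap: 0.0727
```

Emit:
{"name": "arm_command", "arguments": {
  "deltas": [
    [[0,0,1],[0,0,0],0.85],
    [[0,0,1],[0,0,0],0.85],
    [[0,0,1],[0,0,0],0.85],
    [[0,0,1],[0,0,0],0.85],
    [[0,0,1],[0,0,0],0.85]
  ]
}}

```text
t: 32.4
position: [0.4618, 0.1093, 0.2245]
orientation: [0.077, 3.14, 0.0]
ft_force: [0.8, -0.1, -1.1]
finger_gap: 0.0728
```

Emit:
{"name": "arm_command", "arguments": {
  "deltas": [
    [[0,-1,1],[0,0,0],0.85],
    [[0,-1,1],[0,0,0],0.85],
    [[0,-1,1],[0,0,0],0.85],
    [[0,0,1],[0,0,0],0.85],
    [[0,0,1],[0,0,0],0.85]
  ]
}}

```text
t: 32.9
position: [0.4614, 0.0184, 0.3745]
orientation: [0.08, 3.14, 0.0]
ft_force: [-0.1, -0.2, -0.3]
finger_gap: 0.0721
```

```bash
cat >> h.py <<'E'
P0=[0.52668424,0.10546488,-0.05283885]
def W(S,p=P0):
    c,s=np.cos(p[2]),np.sin(p[2]); S=np.atleast_2d(S); return np.c_[p[0]+c*S[:,0]-s*S[:,1],p[1]+s*S[:,0]+c*S[:,1],S[:,2]]
def bar(a,x=-.0085): return [x,.12-.21*np.cos(a),.105+.21*np.sin(a)]
E
python3 - <<'E'
from h import *
im=[]
for n,c in(("scene",(290,90,150,150)),("top",(190,120,150,150))):
    x,y,w,h=c; i=manip.grab_frame(n)[y:y+h,x:x+w,::-1]
    im.append(cv2.resize(i,None,fx=2.65,fy=2.65,interpolation=cv2.INTER_CUBIC))
cv2.imwrite("pics/k.png",np.hstack(im))
for a in(1.7,1.74,1.78,1.82):
    print(a,((proj("scene",W([bar(a,.0305),bar(a,-.0475)]))-[290,90])*2.65).round().tolist(),((proj("top",W([bar(a)]))-[190,120])*2.65+[397,0]).round().tolist(),W([bar(a)]).round(4))
E
```

```text
1.7 [[300.0, 105.0], [283.0, 75.0]] [[471.0, 251.0]] [[0.526  0.2528 0.3132]]
1.74 [[308.0, 106.0], [291.0, 76.0]] [[461.0, 251.0]] [[0.5264 0.2611 0.312 ]]
1.78 [[316.0, 107.0], [298.0, 77.0]] [[452.0, 251.0]] [[0.5268 0.2693 0.3104]]
1.82 [[323.0, 108.0], [305.0, 79.0]] [[443.0, 250.0]] [[0.5273 0.2775 0.3085]]
```

View pics/k.png

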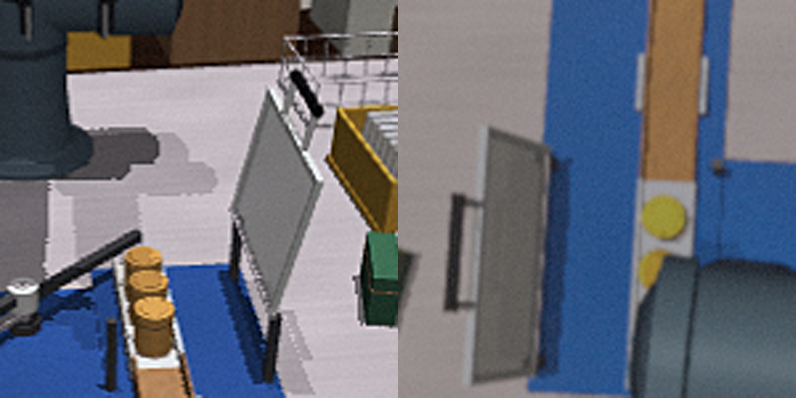

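Emit:
{"name": "arm_command", "arguments": {
  "deltas": [
    [[0,0.2,1],[0,0,0],0.6],
    [[0.2,1,0.2],[0,0,0],0.6],
    [[0.3,1,0],[0,0,0],0.6],
    [[0.3,1,0],[0,0,0],0.6],
    [[0.3,1,0],[0,0,0],0.6]
  ]
}}

```text
t: 33.5
position: [0.4948, 0.1465, 0.4084]
orientation: [-0.076, -3.141, -0.0]
ft_force: [0.3, -1.0, -0.6]
finger_gap: 0.0514
```

Emit:
{"name": "arm_command", "arguments": {
  "deltas": [
    [[0.3,1,0],[0,0,0],0.6],
    [[0.3,1,0],[0,0,0],0.6],
    [[0.3,1,0],[0,0,0],0.6],
    [[0.18,1,0],[0,0,0],0.6],
    [[0,0.1,0],[0,0,0],0.6]
  ]
}}

```text
t: 34.0
position: [0.5271, 0.2712, 0.4069]
orientation: [-0.071, -3.139, -0.0]
ft_force: [0.1, -0.1, -0.6]
finger_gap: 0.051
```

Emit:
{"name": "arm_command", "arguments": {
  "deltas": [
    [[0,0,-0.5],[0,0,0],0.6],
    [[0,0,-0.5],[0,0,0],0.6],
    [[0,0,0],[0,0,0],0.6],
    [[0,0,0],[0,0,0],0.6]
  ]
}}

```text
t: 34.4
position: [0.5268, 0.2677, 0.3786]
orientation: [-0.077, -3.14, 0.001]
ft_force: [0.5, 0.2, 1.0]
finger_gap: 0.0509
```

Now down 65 mm, straddle the bar and pinch.

Emit:
{"name": "arm_command", "arguments": {
  "deltas": [
    [[0,0,-0.55],[0,0,0],0.6],
    [[0,0,-0.55],[0,0,0],0.6],
    [[0,0,-0.55],[0,0,0],0.6],
    [[0,0,-0.52],[0,0,0],0.6],
    [[0,0,0],[0,0,0],0.6]
  ]
}}

```text
t: 34.9
position: [0.5266, 0.2677, 0.3123]
orientation: [-0.077, -3.138, 0.002]
ft_force: [0.3, -0.2, -0.4]
finger_gap: 0.0513
```

Emit:
{"name": "arm_command", "arguments": {
  "deltas": [
    [[0,0,0],[0,0,0],0.6],
    [[0,0,0],[0,0,0],0.3],
    [[0,0,0],[0,0,0],0.2],
    [[0,0,0],[0,0,0],0.1],
    [[0,0,0],[0,0,0],0]
  ],
  "newtons": 30
}}

```text
t: 35.4
position: [0.5278, 0.2685, 0.3143]
orientation: [0.076, 3.139, 0.001]
ft_force: [0.5, 0.5, 4.3]
finger_gap: 0.0111
```

Emit:
{"name": "arm_command", "arguments": {
  "deltas": [
    [[0,0,0],[0,0,0],0],
    [[0,0,0],[0,0,0],0],
    [[0,0,0],[0,0,0],0],
    [[0,0,0],[0,0,0],0]
  ]
}}

```text
t: 35.8
position: [0.5277, 0.2684, 0.3143]
orientation: [0.076, 3.139, 0.001]
ft_force: [-0.0, 0.3, 5.0]
finger_gap: 0.011
```

```bash
python3 - <<'E'
from h import *
a=np.r_[1.775,1.745,1.70,np.linspace(1.64,.26,24),np.linspace(.23,-.025,9)]
p=np.vstack([W([bar(x)]) for x in a]);q=np.round((p-p[0])/.03,2);d=np.diff(q,axis=0).round(2)
for i in range(0,len(d),5):print([[r,[0,0,0],0] for r in d[i:i+5].tolist()])
for i in(10,20,25,35):print(i,a[i],(p[i]+[.001,0,.0035]).round(4))
print(len(d),p[-1])
E
```

```text
[[[-0.01, -0.21, 0.04], [0, 0, 0], 0], [[-0.02, -0.31, 0.05], [0, 0, 0], 0], [[-0.02, -0.41, 0.04], [0, 0, 0], 0], [[-0.02, -0.42, 0.02], [0, 0, 0], 0], [[-0.02, -0.42, -0.01], [0, 0, 0], 0]]
[[[-0.03, -0.42, -0.04], [0, 0, 0], 0], [[-0.02, -0.42, -0.06], [0, 0, 0], 0], [[-0.02, -0.41, -0.08], [0, 0, 0], 0], [[-0.02, -0.4, -0.11], [0, 0, 0], 0], [[-0.02, -0.4, -0.13], [0, 0, 0], 0]]
[[[-0.02, -0.39, -0.16], [0, 0, 0], 0], [[-0.02, -0.38, -0.18], [0, 0, 0], 0], [[-0.02, -0.37, -0.2], [0, 0, 0], 0], [[-0.02, -0.35, -0.22], [0, 0, 0], 0], [[-0.02, -0.34, -0.25], [0, 0, 0], 0]]
[[[-0.02, -0.33, -0.26], [0, 0, 0], 0], [[-0.01, -0.31, -0.28], [0, 0, 0], 0], [[-0.02, -0.29, -0.3], [0, 0, 0], 0], [[-0.01, -0.27, -0.32], [0, 0, 0], 0], [[-0.02, -0.26, -0.34], [0, 0, 0], 0]]
[[[-0.01, -0.23, -0.35], [0, 0, 0], 0], [[-0.01, -0.21, -0.36], [0, 0, 0], 0], [[-0.01, -0.19, -0.37], [0, 0, 0], 0], [[-0.01, -0.17, -0.39], [0, 0, 0], 0], [[-0.01, -0.14, -0.39], [0, 0, 0], 0]]
[[[0.0, -0.12, -0.4], [0, 0, 0], 0], [[0.0, -0.05, -0.21], [0, 0, 0], 0], [[-0.01, -0.05, -0.22], [0, 0, 0], 0], [[0.0, -0.04, -0.22], [0, 0, 0], 0], [[0.0, -0.03, -0.22], [0, 0, 0], 0]]
[[[0.0, -0.03, -0.22], [0, 0, 0], 0], [[0.0, -0.02, -0.22], [0, 0, 0], 0], [[0.0, -0.01, -0.22], [0, 0, 0], 0], [[0.0, -0.01, -0.23], [0, 0, 0], 0], [[0.0, 0.0, -0.22], [0, 0, 0], 0]]
10 1.22 [0.5217 0.1537 0.3057]
20 0.6199999999999999 [0.5165 0.0551 0.2305]
25 0.32000000000000006 [0.515  0.0267 0.1746]
35 -0.025 [0.5144 0.0161 0.1033]
35 [0.51344628 0.01610494 0.09975055]
```

Emit:
{"name": "arm_command", "arguments": {
  "deltas": [
    [[-0.01,-0.21,0.04],[0,0,0],0],
    [[-0.02,-0.31,0.05],[0,0,0],0],
    [[-0.02,-0.41,0.04],[0,0,0],0],
    [[-0.02,-0.42,0.02],[0,0,0],0],
    [[-0.02,-0.42,-0.01],[0,0,0],0]
  ]
}}

```text
t: 36.3
position: [0.5249, 0.2143, 0.3179]
orientation: [0.077, 3.14, 0.001]
ft_force: [2.9, 3.4, 1.8]
finger_gap: 0.0109
```

Emit:
{"name": "arm_command", "arguments": {
  "deltas": [
    [[-0.03,-0.42,-0.04],[0,0,0],0],
    [[-0.02,-0.42,-0.06],[0,0,0],0],
    [[-0.02,-0.41,-0.08],[0,0,0],0],
    [[-0.02,-0.4,-0.11],[0,0,0],0],
    [[-0.02,-0.4,-0.13],[0,0,0],0]
  ]
}}

```text
t: 36.8
position: [0.5215, 0.1525, 0.3046]
orientation: [0.077, 3.14, -0.001]
ft_force: [4.3, 0.5, 6.1]
finger_gap: 0.0108
```

Emit:
{"name": "arm_command", "arguments": {
  "deltas": [
    [[-0.02,-0.39,-0.16],[0,0,0],0],
    [[-0.02,-0.38,-0.18],[0,0,0],0],
    [[-0.02,-0.37,-0.2],[0,0,0],0],
    [[-0.02,-0.35,-0.22],[0,0,0],0],
    [[-0.02,-0.34,-0.25],[0,0,0],0]
  ]
}}

```text
t: 37.3
position: [0.5184, 0.0979, 0.2741]
orientation: [0.076, 3.14, 0.0]
ft_force: [6.4, 2.0, 1.0]
finger_gap: 0.0107
```

Emit:
{"name": "arm_command", "arguments": {
  "deltas": [
    [[-0.02,-0.33,-0.26],[0,0,0],0],
    [[-0.01,-0.31,-0.28],[0,0,0],0],
    [[-0.02,-0.29,-0.3],[0,0,0],0],
    [[-0.01,-0.27,-0.32],[0,0,0],0],
    [[-0.02,-0.26,-0.34],[0,0,0],0]
  ]
}}

```text
t: 37.8
position: [0.5159, 0.0545, 0.2288]
orientation: [0.076, 3.141, 0.001]
ft_force: [6.1, 1.6, 1.1]
finger_gap: 0.0106
```

Emit:
{"name": "arm_command", "arguments": {
  "deltas": [
    [[-0.01,-0.23,-0.35],[0,0,0],0],
    [[-0.01,-0.21,-0.36],[0,0,0],0],
    [[-0.01,-0.19,-0.37],[0,0,0],0],
    [[-0.01,-0.17,-0.39],[0,0,0],0],
    [[-0.01,-0.14,-0.39],[0,0,0],0]
  ]
}}

```text
t: 38.3
position: [0.5144, 0.0266, 0.173]
orientation: [0.076, 3.14, 0.002]
ft_force: [5.3, 2.3, 0.7]
finger_gap: 0.0112
```

Tracking well; finish slowly.

Emit:
{"name": "arm_command", "arguments": {
  "deltas": [
    [[0,-0.12,-0.4],[0,0,0],0],
    [[0,-0.05,-0.21],[0,0,0],0],
    [[-0.01,-0.05,-0.22],[0,0,0],0],
    [[0,-0.04,-0.22],[0,0,0],0],
    [[0,-0.03,-0.22],[0,0,0],0]
  ]
}}

```text
t: 38.8
position: [0.514, 0.0184, 0.1351]
orientation: [-0.076, -3.141, -0.003]
ft_force: [4.5, 3.1, 1.2]
finger_gap: 0.011
```

Emit:
{"name": "arm_command", "arguments": {
  "deltas": [
    [[0,-0.03,-0.22],[0,0,0],0],
    [[0,-0.02,-0.22],[0,0,0],0],
    [[0,-0.01,-0.22],[0,0,0],0],
    [[0,0,-0.15],[0,0,0],0],
    [[0,0,-0.1],[0,0,0],0]
  ]
}}

```text
t: 39.3
position: [0.5141, 0.0171, 0.1113]
orientation: [0.075, 3.139, 0.003]
ft_force: [-10.8, 5.3, 48.5]
finger_gap: 0.0109
```

Emit:
{"name": "arm_command", "arguments": {
  "deltas": [
    [[0,0,0],[0,0,0],0],
    [[0,0,0],[0,0,0],0]
  ]
}}

```text
t: 39.5
position: [0.514, 0.0171, 0.1116]
orientation: [0.075, 3.139, 0.003]
ft_force: [-4.8, 5.8, 28.7]
finger_gap: 0.0106
```

Emit:
{"name": "arm_command", "arguments": {
  "deltas": [
    [[0,0,0.1],[0,0,0],0],
    [[0,0,0.05],[0,0,0],0],
    [[0,0,0],[0,0,0],0]
  ]
}}

```text
t: 39.8
position: [0.5139, 0.0171, 0.1126]
orientation: [-0.075, -3.141, -0.004]
ft_force: [5.0, 4.6, -0.2]
finger_gap: 0.0111
```

```bash
python3 - <<'E'
from h import *
im=[]
for n,c in(("scene",(250,130,150,150)),("top",(270,120,150,150))):
    x,y,w,h=c; i=manip.grab_frame(n)[y:y+h,x:x+w,::-1]
    im.append(cv2.resize(i,None,fx=2.65,fy=2.65,interpolation=cv2.INTER_CUBIC))
cv2.imwrite("pics/l.png",np.hstack(im))
E
```

```text
(no output)
```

View pics/l.png

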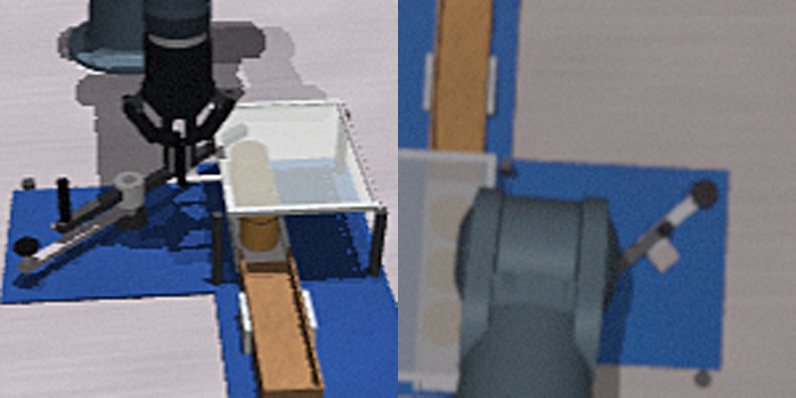

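Guard lies level on its stop post (217,212), three tins visible under it, arm still cocked. Release and go to the trigger, turning the tool so its narrow side faces the post.

Emit:
{"name": "arm_command", "arguments": {
  "deltas": [
    [[0,0,0],[0,0,0],0.3],
    [[0,0,0],[0,0,0],0.3],
    [[0,0,0],[0,0,0],0.3],
    [[0,0,0],[0,0,0],0.3],
    [[0,0,0.3],[0,0,0],0.3]
  ]
}}

```text
t: 40.4
position: [0.5125, 0.0163, 0.1209]
orientation: [-0.077, -3.137, -0.0]
ft_force: [0.1, -0.4, -0.3]
finger_gap: 0.0254
```

Emit:
{"name": "arm_command", "arguments": {
  "deltas": [
    [[0,0,0.6],[0,0,0],0.3],
    [[0,0,1],[0,0,0],0.3],
    [[0,0,1],[0,0,0],0.3],
    [[0.3,-0.7,0.6],[0,0,-0.13],0.3],
    [[0.3,-0.7,0],[0,0,-0.13],0.2]
  ]
}}

```text
t: 40.9
position: [0.5342, -0.0261, 0.2221]
orientation: [0.507, 3.094, -0.0]
ft_force: [0.4, -0.0, 0.1]
finger_gap: 0.0178
```

Emit:
{"name": "arm_command", "arguments": {
  "deltas": [
    [[0.3,-0.7,0],[0,0,-0.13],0.1],
    [[0.3,-0.7,0],[0,0,-0.13],0],
    [[0.3,-0.7,0],[0,0,-0.13],0],
    [[0.3,-0.7,0],[0,0,-0.13],0],
    [[0.3,-0.7,0],[0,0,-0.13],0]
  ]
}}

```text
t: 41.4
position: [0.5773, -0.1317, 0.2186]
orientation: [1.516, 2.751, -0.0]
ft_force: [-1.1, -0.0, -0.4]
finger_gap: 0.0001
```

Emit:
{"name": "arm_command", "arguments": {
  "deltas": [
    [[0.3,-0.7,0],[0,0,0],0],
    [[0.35,-0.5,0],[0,0,0],0],
    [[0,0,0],[0,0,0],0],
    [[0,0,0],[0,0,0],0]
  ]
}}

```text
t: 41.8
position: [0.5964, -0.1666, 0.2182]
orientation: [-1.509, -2.755, -0.0]
ft_force: [-0.2, 0.3, -0.5]
finger_gap: -0.0
```

Emit:
{"name": "arm_command", "arguments": {
  "deltas": [
    [[0,0,-1],[0,0,0],0],
    [[0,0,-1],[0,0,0],0],
    [[0,0,-1],[0,0,0],0],
    [[0,0,-0.8],[0,0,0],0],
    [[0,0,-0.5],[0,0,0],0]
  ]
}}

```text
t: 42.3
position: [0.5947, -0.1649, 0.0871]
orientation: [-1.505, -2.754, 0.0]
ft_force: [0.8, 1.0, 0.5]
finger_gap: -0.0
```

Emit:
{"name": "arm_command", "arguments": {
  "deltas": [
    [[0,0,0],[0,0,0],0],
    [[0,0,-0.2],[0,0,0],0],
    [[0,0,-0.2],[0,0,0],0],
    [[0,0,-0.2],[0,0,0],0],
    [[0,0,-0.15],[0,0,0],0]
  ]
}}

```text
t: 42.8
position: [0.6, -0.1691, 0.0697]
orientation: [1.505, 2.747, -0.002]
ft_force: [1.7, -3.0, 3.2]
finger_gap: -0.0002
```

Emit:
{"name": "arm_command", "arguments": {
  "deltas": [
    [[0,0,0],[0,0,0],0],
    [[0,0,0],[0,0,0],0],
    [[0,0,0],[0,0,0],0],
    [[0,0,0],[0,0,0],0],
    [[0,0,0],[0,0,0],0]
  ]
}}

```text
t: 43.3
position: [0.5971, -0.1668, 0.0668]
orientation: [1.508, 2.755, 0.001]
ft_force: [3.0, -2.3, 2.4]
finger_gap: 0.0001
```

```bash
cat > two.py <<'E'
from h import *
import sys
im=[]
for n,c in(("scene",(250,130,150,150)),("top",(270,120,150,150))):
    x,y,w,h=c; i=manip.grab_frame(n)[y:y+h,x:x+w,::-1]
    im.append(cv2.resize(i,None,fx=2.65,fy=2.65,interpolation=cv2.INTER_CUBIC))
cv2.imwrite("pics/"+sys.argv[1],np.hstack(im))
E
python3 two.py m.png
```

```text
(no output)
```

View pics/m.png

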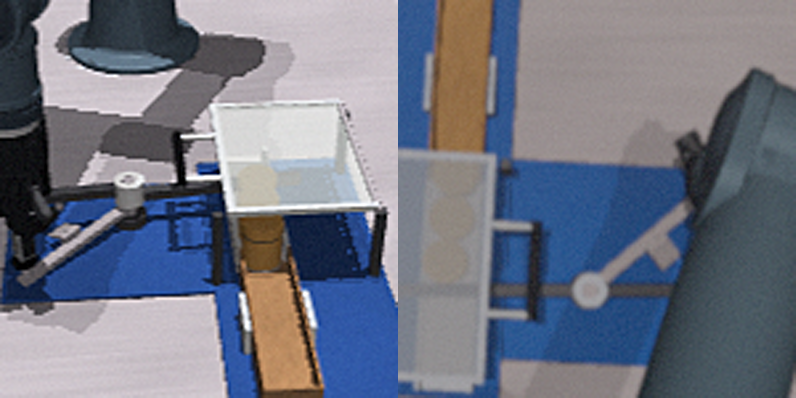

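Tripped: arm is mid-sweep under the closed guard, tins bunched. Hold still while it finishes, then lift off.

Emit:
{"name": "arm_command", "arguments": {
  "deltas": [
    [[0,0,0],[0,0,0],0],
    [[0,0,0],[0,0,0],0],
    [[0,0,0],[0,0,0],0],
    [[0,0,0],[0,0,0],0],
    [[0,0,0],[0,0,0],0]
  ]
}}

```text
t: 43.9
position: [0.5966, -0.1666, 0.0664]
orientation: [-1.508, -2.756, -0.0]
ft_force: [1.8, -0.8, 2.7]
finger_gap: -0.0001
```

Emit:
{"name": "arm_command", "arguments": {
  "deltas": [
    [[0,0,0],[0,0,0],0],
    [[0,0,0],[0,0,0],0],
    [[0,0,0],[0,0,0],0],
    [[0,0,0],[0,0,0],0],
    [[0,0,0],[0,0,0],0]
  ]
}}

```text
t: 44.4
position: [0.5966, -0.1666, 0.0664]
orientation: [1.508, 2.756, 0.0]
ft_force: [2.7, -0.4, 2.5]
finger_gap: 0.0001
```

Emit:
{"name": "arm_command", "arguments": {
  "deltas": [
    [[0,0,0],[0,0,0],0],
    [[0,0,0],[0,0,0],0],
    [[0,0,0],[0,0,0],0],
    [[0,0,0],[0,0,0],0],
    [[0,0,0],[0,0,0],0]
  ]
}}

```text
t: 44.9
position: [0.5966, -0.1667, 0.0664]
orientation: [1.508, 2.756, 0.0]
ft_force: [2.6, -1.1, 3.2]
finger_gap: 0.0003
```

Emit:
{"name": "arm_command", "arguments": {
  "deltas": [
    [[0,0,0],[0,0,0],0],
    [[0,0,0],[0,0,0],0],
    [[0,0,0],[0,0,0],0],
    [[0,0,0.3],[0,0,0],0],
    [[0,0,1],[0,0,0],0]
  ]
}}

```text
t: 45.4
position: [0.5922, -0.165, 0.102]
orientation: [-1.503, -2.746, 0.002]
ft_force: [-0.4, -0.4, -0.1]
finger_gap: 0.0005
```

Emit:
{"name": "arm_command", "arguments": {
  "deltas": [
    [[0,0,1],[0,0,0],0],
    [[0,0,1],[0,0,0],0],
    [[0,0,1],[0,0,0],0],
    [[0,0,1],[0,0,0],0],
    [[0,0,0.2],[0,0,0],0]
  ]
}}

```text
t: 45.9
position: [0.597, -0.1669, 0.235]
orientation: [1.507, 2.753, 0.0]
ft_force: [0.9, -0.1, 0.8]
finger_gap: -0.0003
```

```bash
python3 two.py n.png
```

```text
(no output)
```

View pics/n.png

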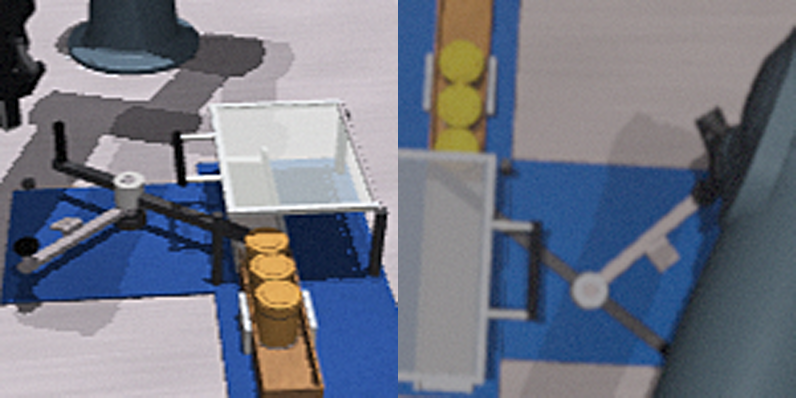

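Emit:
{"name": "arm_command", "arguments": {
  "deltas": [
    [[-0.3,0.7,0],[0,0,0.13],0.4],
    [[-0.3,0.7,0],[0,0,0.13],0.4],
    [[-0.3,0.7,0],[0,0,0.13],0.4],
    [[-0.3,0.7,0],[0,0,0.13],0.4],
    [[-0.3,0.7,0],[0,0,0.13],0.4]
  ]
}}

```text
t: 46.5
position: [0.5493, -0.0605, 0.2288]
orientation: [-0.493, -3.097, -0.001]
ft_force: [0.2, 0.2, -0.5]
finger_gap: 0.0339
```

Emit:
{"name": "arm_command", "arguments": {
  "deltas": [
    [[-0.3,0.7,0],[0,0,0.13],0.4],
    [[-0.3,0.7,0],[0,0,0.13],0.4],
    [[-0.3,0.7,0],[0,0,0],0.4],
    [[-0.38,0.51,0],[0,0,0],0.4],
    [[0,0,0],[0,0,0],0.4]
  ]
}}

```text
t: 47.0
position: [0.5103, 0.0183, 0.2298]
orientation: [-0.073, -3.136, -0.001]
ft_force: [0.0, 0.0, 1.1]
finger_gap: 0.0341
```

Emit:
{"name": "arm_command", "arguments": {
  "deltas": [
    [[0,0,-0.8],[0,0,0],0.4],
    [[0,0,-0.8],[0,0,0],0.4],
    [[0,0,-0.4],[0,0,0],0.4],
    [[0,0,0],[0,0,0],0.4],
    [[0,0,0],[0,0,0],0.4]
  ]
}}

```text
t: 47.5
position: [0.5133, 0.0162, 0.1716]
orientation: [-0.077, -3.14, 0.0]
ft_force: [0.7, -0.6, -0.6]
finger_gap: 0.0341
```

Emit:
{"name": "arm_command", "arguments": {
  "deltas": [
    [[0,0.03,-0.5],[0,0,0],0.4],
    [[0,0,-0.5],[0,0,0],0.4],
    [[0,0,-0.5],[0,0,0],0.4],
    [[0,0,-0.47],[0,0,0],0.4],
    [[0,0,0],[0,0,0],0.4]
  ]
}}

```text
t: 48.0
position: [0.5128, 0.0174, 0.1118]
orientation: [-0.077, -3.139, -0.0]
ft_force: [-0.2, 0.0, -0.4]
finger_gap: 0.0345
```

Emit:
{"name": "arm_command", "arguments": {
  "deltas": [
    [[0,0,0],[0,0,0],0.4],
    [[0,0,0],[0,0,0],0.2],
    [[0,0,0],[0,0,0],0],
    [[0,0,0],[0,0,0],0],
    [[0,0,0],[0,0,0],0]
  ]
}}

```text
t: 48.5
position: [0.5143, 0.0172, 0.1132]
orientation: [0.077, 3.138, -0.001]
ft_force: [1.7, -2.1, 3.5]
finger_gap: 0.0109
```

```bash
python3 - <<'E'
from h import *
a=np.r_[.012,.03,.06,np.linspace(.11,1.79,29),np.linspace(1.82,1.95,6)]
p=np.vstack([W([bar(x)]) for x in a]);q=np.round((p-p[0])/.03,2);d=np.diff(q,axis=0).round(2)
for i in range(0,len(d),5):print([[r,[0,0,0],0] for r in d[i:i+5].tolist()])
for i in(10,20,31,35,37):print(i,a[i],(p[i]+[.000,.0,.0045]).round(4))
E
```

```text
[[[0.0, 0.0, 0.13], [0, 0, 0], 0], [[0.0, 0.01, 0.21], [0, 0, 0], 0], [[0.0, 0.03, 0.34], [0, 0, 0], 0], [[0.01, 0.06, 0.42], [0, 0, 0], 0], [[0.0, 0.08, 0.41], [0, 0, 0], 0]]
[[[0.01, 0.11, 0.41], [0, 0, 0], 0], [[0.0, 0.13, 0.4], [0, 0, 0], 0], [[0.01, 0.16, 0.39], [0, 0, 0], 0], [[0.01, 0.18, 0.38], [0, 0, 0], 0], [[0.01, 0.2, 0.36], [0, 0, 0], 0]]
[[[0.01, 0.22, 0.36], [0, 0, 0], 0], [[0.02, 0.24, 0.34], [0, 0, 0], 0], [[0.01, 0.27, 0.33], [0, 0, 0], 0], [[0.01, 0.28, 0.31], [0, 0, 0], 0], [[0.02, 0.3, 0.29], [0, 0, 0], 0]]
[[[0.02, 0.32, 0.28], [0, 0, 0], 0], [[0.01, 0.33, 0.25], [0, 0, 0], 0], [[0.02, 0.35, 0.23], [0, 0, 0], 0], [[0.02, 0.36, 0.22], [0, 0, 0], 0], [[0.02, 0.38, 0.19], [0, 0, 0], 0]]
[[[0.02, 0.38, 0.16], [0, 0, 0], 0], [[0.02, 0.4, 0.15], [0, 0, 0], 0], [[0.02, 0.4, 0.12], [0, 0, 0], 0], [[0.03, 0.41, 0.1], [0, 0, 0], 0], [[0.02, 0.41, 0.07], [0, 0, 0], 0]]
[[[0.02, 0.42, 0.04], [0, 0, 0], 0], [[0.02, 0.41, 0.02], [0, 0, 0], 0], [[0.02, 0.42, 0.0], [0, 0, 0], 0], [[0.03, 0.42, -0.03], [0, 0, 0], 0], [[0.02, 0.42, -0.05], [0, 0, 0], 0]]
[[[0.02, 0.41, -0.08], [0, 0, 0], 0], [[0.01, 0.2, -0.05], [0, 0, 0], 0], [[0.01, 0.18, -0.05], [0, 0, 0], 0], [[0.01, 0.17, -0.05], [0, 0, 0], 0], [[0.01, 0.18, -0.06], [0, 0, 0], 0]]
[[[0.01, 0.17, -0.06], [0, 0, 0], 0], [[0.01, 0.17, -0.06], [0, 0, 0], 0]]
10 0.53 [0.515  0.0448 0.2157]
20 1.1300000000000001 [0.5198 0.1363 0.2994]
31 1.79 [0.5269 0.2713 0.3145]
35 1.898 [0.5281 0.2931 0.3084]
37 1.95 [0.5286 0.3034 0.3046]
```

Emit:
{"name": "arm_command", "arguments": {
  "deltas": [
    [[0,0,0.13],[0,0,0],0],
    [[0,0.01,0.21],[0,0,0],0],
    [[0,0.03,0.34],[0,0,0],0],
    [[0.01,0.06,0.42],[0,0,0],0],
    [[0,0.08,0.41],[0,0,0],0]
  ]
}}

```text
t: 49.0
position: [0.5144, 0.0218, 0.1581]
orientation: [0.077, 3.139, -0.004]
ft_force: [4.2, -3.7, -3.7]
finger_gap: 0.011
```

Emit:
{"name": "arm_command", "arguments": {
  "deltas": [
    [[0.01,0.11,0.41],[0,0,0],0],
    [[0,0.13,0.4],[0,0,0],0],
    [[0.01,0.16,0.39],[0,0,0],0],
    [[0.01,0.18,0.38],[0,0,0],0],
    [[0.01,0.2,0.36],[0,0,0],0]
  ]
}}

```text
t: 49.5
position: [0.5155, 0.0432, 0.2169]
orientation: [0.079, 3.139, -0.013]
ft_force: [2.4, -11.3, 0.2]
finger_gap: 0.0111
```

Emit:
{"name": "arm_command", "arguments": {
  "deltas": [
    [[0.01,0.22,0.36],[0,0,0],0],
    [[0.02,0.24,0.34],[0,0,0],0],
    [[0.01,0.27,0.33],[0,0,0],0],
    [[0.01,0.28,0.31],[0,0,0],0],
    [[0.02,0.3,0.29],[0,0,0],0]
  ]
}}

```text
t: 50.0
position: [0.5175, 0.0803, 0.2673]
orientation: [0.081, 3.137, -0.021]
ft_force: [-1.5, -18.2, 11.3]
finger_gap: 0.0107
```

Emit:
{"name": "arm_command", "arguments": {
  "deltas": [
    [[0.02,0.32,0.28],[0,0,0],0],
    [[0.01,0.33,0.25],[0,0,0],0],
    [[0.02,0.35,0.23],[0,0,0],0],
    [[0.02,0.36,0.22],[0,0,0],0],
    [[0.02,0.38,0.19],[0,0,0],0]
  ]
}}

```text
t: 50.5
position: [0.5202, 0.1332, 0.3046]
orientation: [0.081, 3.134, -0.017]
ft_force: [-5.1, -15.5, 22.7]
finger_gap: 0.0105
```

Emit:
{"name": "arm_command", "arguments": {
  "deltas": [
    [[0.02,0.38,0.16],[0,0,0],0],
    [[0.02,0.4,0.15],[0,0,0],0],
    [[0.02,0.4,0.12],[0,0,0],0],
    [[0.03,0.41,0.1],[0,0,0],0],
    [[0.02,0.41,0.07],[0,0,0],0]
  ]
}}

```text
t: 51.0
position: [0.5234, 0.1965, 0.3228]
orientation: [0.078, 3.134, -0.004]
ft_force: [-2.5, -6.4, 12.5]
finger_gap: 0.0106
```

Emit:
{"name": "arm_command", "arguments": {
  "deltas": [
    [[0.02,0.42,0.04],[0,0,0],0],
    [[0.02,0.41,0.02],[0,0,0],0],
    [[0.02,0.42,0],[0,0,0],0],
    [[0.03,0.42,-0.03],[0,0,0],0],
    [[0.02,0.42,-0.05],[0,0,0],0]
  ]
}}

```text
t: 51.5
position: [0.5266, 0.261, 0.3206]
orientation: [0.076, 3.136, 0.002]
ft_force: [0.5, -1.5, 2.0]
finger_gap: 0.0105
```

Emit:
{"name": "arm_command", "arguments": {
  "deltas": [
    [[0.02,0.3,-0.08],[0,0,0],0],
    [[0.01,0.2,-0.05],[0,0,0],0],
    [[0.01,0.18,-0.05],[0,0,0],0],
    [[0.01,0.17,-0.05],[0,0,0],0],
    [[0.01,0.18,-0.06],[0,0,0],0]
  ]
}}

```text
t: 52.0
position: [0.5282, 0.2926, 0.3117]
orientation: [0.075, 3.137, 0.006]
ft_force: [-1.7, 1.6, 11.9]
finger_gap: 0.0106
```

Emit:
{"name": "arm_command", "arguments": {
  "deltas": [
    [[0.01,0.15,-0.06],[0,0,0],0],
    [[0.01,0.15,-0.06],[0,0,0],0],
    [[0,0,0],[0,0,0],0]
  ]
}}

```text
t: 52.3
position: [0.5287, 0.3025, 0.3078]
orientation: [0.074, 3.137, 0.008]
ft_force: [-0.2, 3.6, 9.8]
finger_gap: 0.0104
```

Emit:
{"name": "arm_command", "arguments": {
  "deltas": [
    [[0,0.1,-0.03],[0,0,0],0],
    [[0,0,0],[0,0,0],0],
    [[0,0,0],[0,0,0],0]
  ]
}}

```text
t: 52.6
position: [0.5288, 0.3044, 0.307]
orientation: [0.075, 3.137, 0.005]
ft_force: [-0.7, 1.3, 10.8]
finger_gap: 0.0104
```

Emit:
{"name": "arm_command", "arguments": {
  "deltas": [
    [[0,0,0],[0,0,0],0.2],
    [[0,0,0],[0,0,0],0.4],
    [[0,0,0],[0,0,0],0.5],
    [[0,0,0],[0,0,0],0.5],
    [[0,0,0.3],[0,0,0],0.5]
  ]
}}

```text
t: 53.1
position: [0.5277, 0.303, 0.3116]
orientation: [-0.076, -3.137, 0.002]
ft_force: [-0.6, -1.0, 0.5]
finger_gap: 0.0429
```

Emit:
{"name": "arm_command", "arguments": {
  "deltas": [
    [[0,0,0.5],[0,0,0],0.5],
    [[0,0,1],[0,0,0],0.5],
    [[0,0,1],[0,0,0],0.5],
    [[0,0,1],[0,0,0],0.5],
    [[-0.5,-0.5,0.5],[0,0,0],0.5]
  ]
}}

```text
t: 53.6
position: [0.5151, 0.2895, 0.4347]
orientation: [0.075, 3.138, 0.003]
ft_force: [0.4, -0.7, 0.0]
finger_gap: 0.0424
```

Emit:
{"name": "arm_command", "arguments": {
  "deltas": [
    [[-1,-1,0],[0,0,0],0.5],
    [[-1,-1,0],[0,0,0],0.5],
    [[-0.5,-1,0],[0,0,0],0.5],
    [[0,0,0],[0,0,0],0.5],
    [[0,0,0],[0,0,0],0.5]
  ]
}}

```text
t: 54.1
position: [0.4385, 0.1982, 0.434]
orientation: [0.078, 3.139, 0.002]
ft_force: [0.6, 0.8, -0.8]
finger_gap: 0.0428
```

```bash
python3 - <<'E'
from h import *
im=[]
for n,c in(("scene",(280,90,150,200)),("top",(190,80,150,200))):
    x,y,w,h=c; i=manip.grab_frame(n)[y:y+h,x:x+w,::-1]
    im.append(cv2.resize(i,None,fx=2.65,fy=2.65,interpolation=cv2.INTER_CUBIC))
cv2.imwrite("pics/o.png",np.hstack(im))
for a in(1.8,1.9,1.95): print(a,((proj("scene",W([bar(a)]))-[280,90])*2.65).round().tolist(),((proj("top",W([bar(a)]))-[190,80])*2.65+[397,0]).round().tolist())
print(((proj("top",W([[.103,0,.076],[.117,0,.076],[.295,0,.076]]))-[190,80])*2.65+[397,0]).round().tolist())
E
```

```text
1.8 [[337.0, 92.0]] [[447.0, 356.0]]
1.9 [[354.0, 97.0]] [[425.0, 355.0]]
1.95 [[363.0, 100.0]] [[415.0, 355.0]]
[[665.0, 265.0], [665.0, 252.0], [676.0, 84.0]]
```

View pics/o.png

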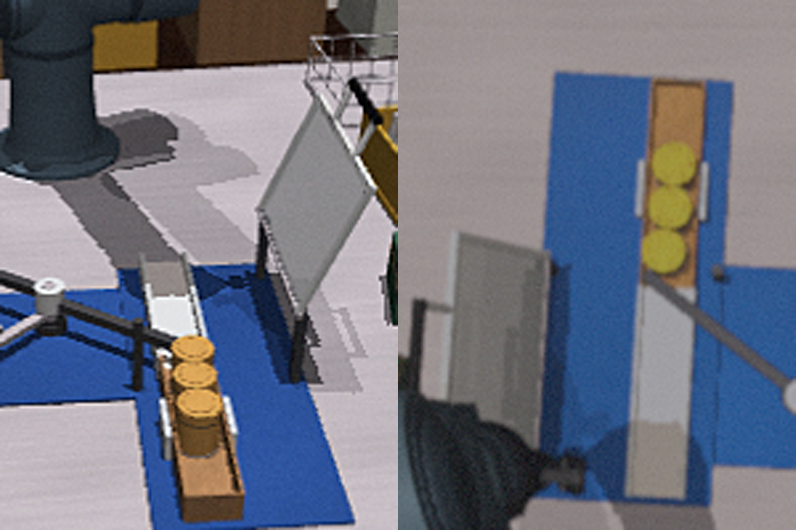

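Guard bar is at scene (365,100) and top (417,~355), which puts the guard at about 1.95 rad. The last tin is at (663,252), S x ≈ 117. The sweep arm is sprung and the robot is clear.

```bash
python3 -c "
from cell import manip
print(manip.close_job())"
```

```text
the job is handed in; nothing more can be done
None
```

The job is done and handed in. I cocked the sweep arm until it latched and stood all three tins that were on the bench in the lane. Then I lowered the guard slowly onto its stop, pressed the trigger and raised the guard slowly back to its open stop.

**Final pictures:**
- All three tins stand upright in the carton, the last one at about S x 117 mm.
- The sweep arm is sprung.
- The guard is at about 1.95 rad.
- The robot is clear of everything. I never touched the tape, jar or gift box.

**Small disagreements:** When shut, the guard bar read about 3 mm higher than my model predicted, about 0.015 rad and well inside the 0.06 limit. It pressed on the wrist with up to 48 N for a moment when it reached the stop. On the way up the bar slid about 5 mm in the fingers. Neither seemed to affect the result. No verdict is reported, so I can't confirm the run passed.

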